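Change the plaque in a straw-inlay press

ROBOT

A 6-joint arm with a two-finger parallel gripper is mounted at the origin on a cart in front of the work surface, level with it; the furniture and walls round the work are solid. World frame = base frame: x ahead of the robot, y to its left, z up, the work surface at z = 0. Lengths are in m, angles in rad, forces in N, time in s.
With the tool pointing down it reaches from about 0.25 to 0.775 m from the base axis. Payload 4 kg.
Tool frame: the origin (TCP) lies at the very end of the fingers, on their centre line; the grasp point (between the pads) lies 19 mm behind it; x points along the fingers, y is the direction in which the jaws open and shut, and the axes are right-handed (so a half turn about x gives the same grasp; the last joint's range is limited). The gripper opens to 94 mm and grips with 3 to 60 N. Pads are 16 mm wide; open, the fingers measure 119 mm over their backs; the gripper's body (75 mm by 177 mm) begins 78 mm behind the grasp point.
Start: joints at [-1.381, 0.087, 1.371, -0, 1.684, -0.103], TCP at [0.159, -0.527, 0.206] pointing down, gripper open.
Joint ranges: [-3.1, 3.1], [-0.76, 2.03], [0.27, 2.55], [-1.08, 4.22], [0.17, 2.65], [-2.57, 2.57]. Speed limits (rad/s): [2.79, 2.79, 3.14, 3.14, 3.14, 3.14].

INTERFACE

Orientations are given as [roll, pitch, yaw] about the fixed x, y, z axes, in that order (R = Rz(yaw) Ry(pitch) Rx(roll)).
In Python, from bench import robot gives the robot as it stands.
- The arm moves only by the tool carry_out, never from a script. Its argument "targets" is a list of rows, each a list of 5 numbers: the closure, from 0 (fully open) to 1 (shut), then the shift along the tool's x, y, z in cm, then the turn about the tool's x in degrees. In form: [[fingers, tx, ty, tz, turn], ...]. A call has 1 to 20 rows; each row shifts and turns the commanded pose from where the row before left it, along the tool's axes as they then stand; what a row does not reach is not made up. A row lasts 1/10 s, in which the tool goes at most 50 mm and 8.59 degrees, less where a joint would pass 70% of its speed; a pose out of reach is approached as far as the arm can. A call is refused whole if a number of a shift passes 5 or a number of a turn 8.59, either way. A call with a gripper value outside its range is refused whole. The fingers move at their own pace and stop on an object; the grip force is fixed at half the most. Time passes only in rows, so rows that do not move let the fingers close. It gives the time, the measured TCP pose, the force and the opening at its end, in the units of the state.
- robot.get_obs(): the state, without advancing time (a new reading comes with each control period).
- robot.snapshot(name): name is "side" or "top"; returns a dict with "image" (420x560x3 uint8, red, green, blue), "camera_matrix" (3x3 intrinsics, pixels), "distortion" ([k1, k2, p1, p2, k3] as OpenCV has them; the pictures are not rectified), "pose" (4x4, takes a point from camera to world coordinates). Camera axes: x right, y up, looking along -z (the intrinsics and any distortion apply to the point x, -y, -z); pixel columns grow to the right and rows downward; lengths in m; the calibration is good to about 2 mm. A picture is of the moment at which its call begins. There is no depth.
- robot.close_job(): hands the job in, once; it reports no verdict.
The state is a dict: "time": time; "joint_positions": joint angles; "qvel": joint speeds; "joint_torque": joint torques, N m; "tool_pos": TCP position; "ee_rot": TCP orientation; "wrist_force": force on the tool from outside, world axes, zero at the start; "wrist_torque": the same for the moment, N m; "width": finger opening in m.
Only numpy, scipy, OpenCV 4.12 (cv2) and the standard library are available. Lean on these libraries where they do the work, as an engineer would, in place of code of your own. Each camera call takes 0.05 s, during which the arm holds its last target. There are 200 camera calls.

TASK

The rectangular plaque in the little press is dry and the oval-ended one is next. Set the weight and then the pressing block aside on the rubber-faced board, lay the rectangular plaque flat on the dowels in the middle of the drying rack, lengthwise between its rails, and lay the oval-ended plaque on the press's cork pad, centred and square to it. Then put the pressing block back down over its two guide posts onto the plaque, stand the weight in the middle of the block again, and leave the glass jar where it is.

Things in the scene. Friction and masses are not known exactly. Their poses are not given: they have to be found in the camera images.
- press: Fixed small press: hardwood base board 210 mm (its x) by 160 mm (its y, dark battens at both ends), 18 mm high. Origin at the centre of its underside, z up. In the middle, on top of the board, a glued cork pad 46 mm (x) by 132 mm (y), 4 mm thick, its top at z = 22 mm. Two steel guide posts, 10 mm in diameter, stand at x = -72 and +72 mm, y = 0; tapered at the tip, they end at z = 76 mm.
- drying_rack: Fixed low rack of light wood: two rails along its y, each 12 mm wide, 164 mm long, 20 mm high, their inner faces at x = -62 and +62 mm, joined by six round dowels along x between y = -65 and +65 mm. Tops of the dowels at z = 14 mm. Origin at the middle of the rack, at table height; z up.
- bench_mat: Fixed low plywood board faced with dark rubber, 200 mm (its x) by 160 mm (its y), its rubber top at z = 10 mm. Origin at the centre of its underside, z up.
- weight: Loose pale yellow block weight, 0.3 to 0.65 kg, with a knob on top: the body is 35 mm (its x) by 60 mm (its y) and 28 mm high, 50 mm with the knob. Origin at the centre of its underside, z up. At the start it stands on the middle of the pressing block, its 60 mm along the block. (A like weight lying far back on the table is no part of the job.)
- pressing_block: Loose light-wood bar 175 mm (its x) by 46 mm (its y) by 20 mm high, with two through holes 16 mm in diameter at x = -72 and +72 mm, for the guide posts. Origin at the centre of its underside, z up. At the start it lies over the posts, across the rectangular plaque, its underside 34 mm above the press's origin.
- square_plaque: Loose dark-wood plaque with straw inlay and square corners, 50 mm (its x) by 140 mm (its y), 12 mm thick. Origin at the centre of its underside, z up. At the start it lies on the cork pad under the pressing block, its two ends showing to either side.
- oval_plaque: Loose dark-wood plaque with straw inlay and half-round ends, 50 mm (its x) by 140 mm (its y), 12 mm thick. Origin at the centre of its underside, z up. At the start it lies on the bare table; its place in the press is on the cork pad, its y along the press's y.
- glass_jar: Loose bystander: tall clear glass jar, 82 mm in diameter, 151 mm high, behind the work. Origin at the centre of its underside.
There are look-alikes about, which are no part of the job. What is shaped like the weight but blue is not meant.

How it is judged:
On the way, in this order (a step that is already met when the one before it is completed fails the run):
1. the weight and the pressing block have been set down on the rubber-faced board (x of weight in the frame of bench_mat between -0.1 and 0.1 m and y of weight in the frame of bench_mat between -0.08 and 0.08 m and z of weight in the frame of bench_mat between 0.006 and 0.014 m and angle between each of weight, pressing_block's own z axis and vertical below 0.08 rad and contact force between each of weight, pressing_block and the fingers below 0.1 N and linear speed of each of weight, pressing_block below 0.03 m/s and angular speed of each of weight, pressing_block below 0.3 rad/s and x of pressing_block in the frame of bench_mat between -0.1 and 0.1 m and y of pressing_block in the frame of bench_mat between -0.08 and 0.08 m and z of pressing_block in the frame of bench_mat between 0.006 and 0.014 m), for 0.2 s.
2. with both still on that board, the rectangular plaque lies in the drying rack (all of step 1 and x of square_plaque in the frame of drying_rack between -0.015 and 0.015 m and y of square_plaque in the frame of drying_rack between -0.015 and 0.015 m and z of square_plaque in the frame of drying_rack between 0.01 and 0.018 m and angle between square_plaque's own z axis and vertical below 0.08 rad and angle between the y axis of square_plaque and the y axis of drying_rack, either way round below 0.2 rad and contact force between square_plaque and the fingers below 0.1 N and linear speed of square_plaque below 0.03 m/s and angular speed of square_plaque below 0.3 rad/s), for 0.2 s.
3. with both still on that board, the oval-ended plaque lies on the cork pad (all of step 2 and x of oval_plaque in the frame of press between -0.008 and 0.008 m and y of oval_plaque in the frame of press between -0.008 and 0.008 m and z of oval_plaque in the frame of press between 0.018 and 0.026 m and angle between oval_plaque's own z axis and vertical below 0.08 rad and angle between the y axis of oval_plaque and the y axis of press, either way round below 0.1 rad and contact force between oval_plaque and the fingers below 0.1 N and linear speed of oval_plaque below 0.03 m/s and angular speed of oval_plaque below 0.3 rad/s), for 0.2 s.
4. the pressing block is down over the guide posts on the oval-ended plaque, the weight still on that board (x of weight in the frame of bench_mat between -0.1 and 0.1 m and y of weight in the frame of bench_mat between -0.08 and 0.08 m and z of weight in the frame of bench_mat between 0.006 and 0.014 m and angle between each of weight, pressing_block, oval_plaque, square_plaque's own z axis and vertical below 0.08 rad and contact force between each of weight, pressing_block, oval_plaque, square_plaque and the fingers below 0.1 N and linear speed of each of weight, pressing_block, oval_plaque, square_plaque below 0.03 m/s and angular speed of each of weight, pressing_block, oval_plaque, square_plaque below 0.3 rad/s and x of pressing_block in the frame of press between -0.006 and 0.006 m and y of pressing_block in the frame of press between -0.006 and 0.006 m and z of pressing_block in the frame of press between 0.03 and 0.038 m and angle between the x axis of pressing_block and the x axis of press, either way round below 0.1 rad and x of oval_plaque in the frame of press between -0.008 and 0.008 m and y of oval_plaque in the frame of press between -0.008 and 0.008 m and z of oval_plaque in the frame of press between 0.018 and 0.026 m and angle between the y axis of oval_plaque and the y axis of press, either way round below 0.1 rad and x of square_plaque in the frame of drying_rack between -0.015 and 0.015 m and y of square_plaque in the frame of drying_rack between -0.015 and 0.015 m and z of square_plaque in the frame of drying_rack between 0.01 and 0.018 m and angle between the y axis of square_plaque and the y axis of drying_rack, either way round below 0.2 rad), for 0.2 s.
At the end, for the whole second after the job is handed in: Rectangular plaque flat on the dowels within 15 mm of the rack's middle, lengthwise to 0.2 rad; oval-ended plaque flat on the pad, centred to 8 mm, square to 0.1 rad; block flat on it over both posts; weight upright on the block within 15 mm (12 mm across) of its middle; all released and at rest (x of square_plaque in the frame of drying_rack between -0.015 and 0.015 m and y of square_plaque in the frame of drying_rack between -0.015 and 0.015 m and z of square_plaque in the frame of drying_rack between 0.01 and 0.018 m and angle between each of square_plaque, oval_plaque, pressing_block, weight's own z axis and vertical below 0.08 rad and angle between the y axis of square_plaque and the y axis of drying_rack, either way round below 0.2 rad and contact force between each of square_plaque, oval_plaque, pressing_block, weight and the fingers below 0.1 N and linear speed of each of square_plaque, oval_plaque, pressing_block, weight below 0.03 m/s and angular speed of each of square_plaque, oval_plaque, pressing_block, weight below 0.3 rad/s and x of oval_plaque in the frame of press between -0.008 and 0.008 m and y of oval_plaque in the frame of press between -0.008 and 0.008 m and z of oval_plaque in the frame of press between 0.018 and 0.026 m and angle between the y axis of oval_plaque and the y axis of press, either way round below 0.1 rad and x of pressing_block in the frame of press between -0.006 and 0.006 m and y of pressing_block in the frame of press between -0.006 and 0.006 m and z of pressing_block in the frame of press between 0.03 and 0.038 m and angle between the x axis of pressing_block and the x axis of press, either way round below 0.1 rad and x of weight in the frame of pressing_block between -0.015 and 0.015 m and y of weight in the frame of pressing_block between -0.012 and 0.012 m and z of weight in the frame of pressing_block between 0.016 and 0.024 m); the robot touches nothing.
It fails at once if the jar is moved by more than 30 mm or tipped (distance of glass_jar from where it was at the start of the episode above 0.03 m or angle between glass_jar's own z axis and vertical above 0.4 rad).
It also fails if it takes over 144 s, if anything falls off the work surface, if the arm or the gripper's body presses on something with over 40 N, if the wrist force passes 120 N, or if a joint passes its speed limit or range.

## Working session

There is one attempt and no reset: what is moved stays moved. The work goes in short steps, Python scripts to look and compute and a tool call to move; the robot and the scene stay as the last step left them, time stands still between calls to the robot, and variables do not carry over. Pictures are saved under pics/ and viewed, about 12 in all and at most 16, crops included, and the job is handed in when it is done.

Besides the shell and the picture viewer there is one more tool, called after "Call:" in YAML: its name, and indented under it one key for each argument. carry_out: Moves the arm, as the interface text tells. Its arguments: {"type":"object","properties":{"targets":{"type":"array","items":{"type":"array","items":{"type":"number"}}}},"required":["targets"]}

```bash
mkdir -p pics; ls; python3 - <<'E'
from bench import robot
import cv2
print(robot.get_obs())
for n in ("top","side"):
    s=robot.snapshot(n); cv2.imwrite(f"pics/{n}0.png",cv2.cvtColor(s["image"],cv2.COLOR_RGB2BGR))
    print(n,s["camera_matrix"].tolist(),s["distortion"],s["pose"].round(4).tolist())
E
```

```text
pics
{'time': 0.0, 'joint_positions': array([-1.38110709e+00,  8.79572983e-02,  1.37221955e+00, -5.31557055e-05,
        1.68359846e+00, -1.03069168e-01]), 'qvel': array([ 0.00015132, -0.00132259,  0.00025622, -0.0013922 ,  0.00043159,
       -0.00060184]), 'joint_torque': array([-1.77881164e-03, -3.40184176e+01, -3.02433085e+01,  7.16581405e-02,
        3.32598074e-02, -1.70772519e-04]), 'tool_pos': array([ 0.15861843, -0.52606649,  0.20432053]), 'ee_rot': array([-1.64966537,  1.56861303,  1.78467976]), 'wrist_force': array([-0.78082365, -0.04583012,  0.67393014]), 'wrist_torque': array([ 0.00678519,  0.0102384 , -0.00152067]), 'width': 0.0938938826480419}
top [[513.4649238973217, 0.0, 270.77140338041187], [0.0, 513.4649238973217, 211.5717173908831], [0.0, 0.0, 1.0]] [-0.18245347  0.          0.          0.          0.        ] [[0.0284, 0.9822, -0.1856, 0.3643], [-0.9996, 0.0293, 0.0022, 0.0838], [0.0076, 0.1854, 0.9826, 1.4383], [0.0, 0.0, 0.0, 1.0]]
side [[461.31426664981586, 0.0, 276.4710428095074], [0.0, 461.31426664981586, 207.3630366157938], [0.0, 0.0, 1.0]] [-0.11153155  0.          0.          0.          0.        ] [[-0.9993, -0.0022, -0.0385, 0.5723], [-0.0337, -0.4345, 0.9, 1.198], [-0.0187, 0.9007, 0.4341, 0.6194], [0.0, 0.0, 0.0, 1.0]]
```

View pics/top0.png

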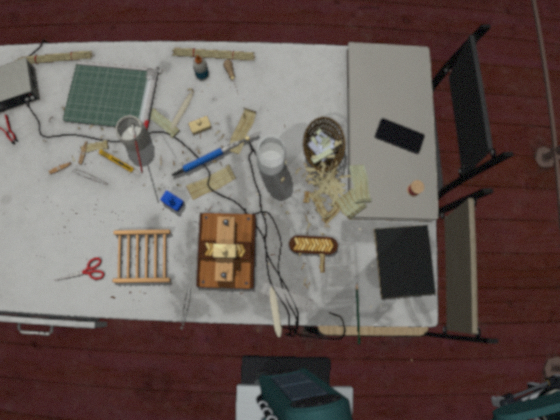

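View pics/side0.png

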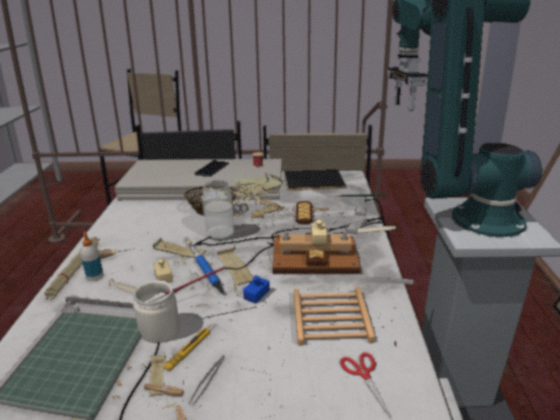

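The top picture shows the rack (142,257), the press with block and yellow weight (225,250), the oval plaque (314,244), the dark mat (405,262) and the jar (272,160). The side picture agrees. I'll enlarge for corner picking.

```bash
cat > h.py <<'E'
import numpy as np, cv2
from bench import robot
def snap(n):
    s=robot.snapshot(n); s["image"]=cv2.cvtColor(s["image"],cv2.COLOR_RGB2BGR); return s
def w(s,px,z):
    """pixels (N,2) -> world xy on plane(s) z"""
    px=np.atleast_2d(np.float64(px)); z=np.broadcast_to(z,len(px))
    u=cv2.undistortPoints(px[:,None],s["camera_matrix"],s["distortion"])[:,0]
    d=np.c_[u[:,0],-u[:,1],-np.ones(len(u))]@s["pose"][:3,:3].T
    o=s["pose"][:3,3]; return (o+d*((z-o[2])/d[:,2])[:,None])[:,:2]
def p(s,P):
    """world (N,3) -> pixels"""
    P=np.atleast_2d(np.float64(P)); c=(P-s["pose"][:3,3])@s["pose"][:3,:3]
    return cv2.projectPoints(c*[1,-1,-1],np.zeros(3),np.zeros(3),s["camera_matrix"],s["distortion"])[0][:,0]
def crop(s,x0,y0,x1,y1,k,name):
    c=cv2.resize(s["image"][y0:y1,x0:x1],None,fx=k,fy=k,interpolation=cv2.INTER_CUBIC)
    c=cv2.convertScaleAbs(c,alpha=1.4,beta=10)
    for x in range((x0+9)//10*10,x1,10): 
        cv2.line(c,((x-x0)*k,0),((x-x0)*k,6),(0,255,0),1)
        if x%20==0: cv2.putText(c,str(x),((x-x0)*k,18),0,.4,(0,255,0),1)
    for y in range((y0+9)//10*10,y1,10):
        cv2.line(c,(0,(y-y0)*k),(6,(y-y0)*k),(0,255,0),1)
        if y%20==0: cv2.putText(c,str(y),(8,(y-y0)*k+4),0,.4,(0,255,0),1)
    cv2.imwrite("pics/"+name,c)
E
python3 - <<'E'
from h import *
s=snap("top"); crop(s,105,205,265,305,5,"c1.png"); crop(s,280,205,440,305,5,"c2.png")
E
```

```text
(no output)
```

View pics/c1.png

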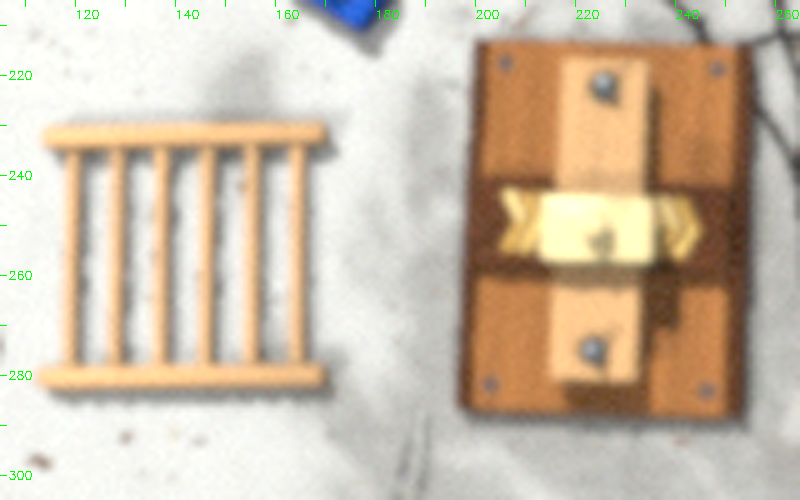

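View pics/c2.png

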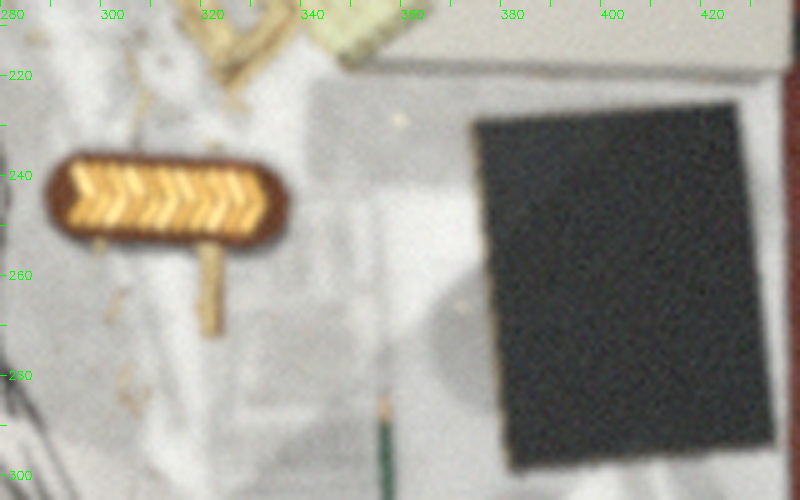

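```bash
cat > fit.py <<'E'
from h import *
from scipy.optimize import least_squares
def rect(s,px,z,hx,hy):
    """fit x,y,yaw of a known rectangle to corner pixels, (order: -+, --, +-, ++ in picture: TL,TR,BR,BL; x up, y left)"""
    L=np.array([[hx,hy],[hx,-hy],[-hx,-hy],[-hx,hy]])
    def f(q):
        c,sn=np.cos(q[2]),np.sin(q[2]); P=L@np.array([[c,sn],[-sn,c]])+q[:2]
        return (p(s,np.c_[P,np.full(4,z)])-px).ravel()
    m=w(s,px,z).mean(0); r=least_squares(f,[*m,0]); return r.x.round(4),np.abs(r.fun).max().round(2)
E
python3 - <<'E'
from fit import *
s=snap("top")
def c(x0,y0,*q): return np.array([(x0+(a+.5)/5-.5,y0+(b+.5)/5-.5) for a,b in q])
c1=lambda *q:c(105,205,*q); c2=lambda *q:c(280,205,*q)
print("press",rect(s,c1((476,41),(756,46),(747,416),(460,410)),.018,.105,.080))
print("block",rect(s,c1((561,58),(649,59),(639,381),(551,380)),.054,.0875,.023))
print("weight",rect(s,c1((541,193),(655,194),(655,264),(540,264)),.082,.0175,.03))
print("rack",rect(s,c1((45,125),(325,123),(326,386),(38,388)),.020,.074,.082))
print("mat",rect(s,c2((473,123),(737,103),(774,445),(510,471)),.010,.1,.08))
t=w(s,c1((604,80),(592,343)),.076); print("posts",t,t.mean(0))
im=s["image"][225:262,285:342]; hsv=cv2.cvtColor(im,cv2.COLOR_BGR2HSV)
m=cv2.resize((hsv[...,1]),None,fx=4,fy=4,interpolation=cv2.INTER_CUBIC)>100
m=cv2.morphologyEx(m.astype(np.uint8),cv2.MORPH_OPEN,np.ones((25,25),np.uint8))
k=max(cv2.findContours(m,cv2.RETR_EXTERNAL,cv2.CHAIN_APPROX_NONE)[0],key=cv2.contourArea)[:,0]
W=w(s,(k+.5)/4-.5+[285,225],.010)
print("oval",cv2.minAreaRect((W*1000).astype(np.float32)))
print("jar",w(s,[[272,165]],0),w(s,[[270,150]],.151))
E
```

```text
press (array([0.5206, 0.2008, 0.0098]), np.float64(0.61))
block (array([0.521 , 0.2031, 0.0124]), np.float64(0.45))
weight (array([0.5121, 0.2016, 0.0296]), np.float64(0.58))
rack (array([0.4962, 0.44  , 0.0493]), np.float64(0.58))
mat (array([ 0.5021, -0.3016,  0.1012]), np.float64(1.3))
posts [[0.59326059 0.20225767]
 [0.45177015 0.20260226]] [0.52251537 0.20242996]
oval ((543.4486083984375, -40.49430847167969), (129.5173797607422, 46.66682052612305), 88.64840698242188)
jar [[0.77372377 0.08099012]] [[0.7713669  0.08765857]]
```

```bash
cat > go.py <<'E'
import sys; from h import *
from scipy.spatial.transform import Rotation as Ro
def go(x,y,z,yaw,o=None):
    """yaw = wanted jaw-axis direction (mod pi); prints turn first, then shift in the axes after the turn"""
    o=o or robot.get_obs(); R=Ro.from_euler("xyz",o["ee_rot"]).as_matrix()
    j=np.arctan2(R[1,1],R[0,1]); d=(yaw-j+np.pi/2)%np.pi-np.pi/2
    Rn=Ro.from_rotvec([0,0,d]).as_matrix()@R
    sh=Rn.T@(np.array([x,y,z])-o["tool_pos"])*100
    print("tcp",o["tool_pos"].round(4),"jaw",j.round(4),"tilt",R[:,0].round(4),"w",round(o["width"],4),"F",o["wrist_force"].round(1),"t",o["time"],"q6",o["joint_positions"][5].round(2))
    print("turn deg",np.degrees(-d).round(2),"shift cm",sh.round(2), "norm",np.linalg.norm(sh[1:]).round(1))
if __name__=="__main__": go(*map(float,sys.argv[1:]))
E
python3 go.py 0.517 0.202 0.20 0.01
```

```text
tcp [ 0.1587 -0.5262  0.2047] jaw -1.278 tilt [-2.0e-04  1.4e-03 -1.0e+00] w 0.0936 F [0.5 0.2 0.9] t 0.2 q6 -0.1
turn deg -73.8 shift cm [  0.43  36.56 -72.46] norm 81.2
```

Call:
carry_out:
  targets:
    - [0, 0, 0, 0, -8.2]
    - [0, 0, 0, 0, -8.2]
    - [0, 0, 0, 0, -8.2]
    - [0, 0, 0, 0, -8.2]
    - [0, 0, 0, 0, -8.2]
    - [0, 0, 0, 0, -8.2]
    - [0, 0, 0, 0, -8.2]
    - [0, 0, 0, 0, -8.2]
    - [0, 0, 0, 0, -8.2]
    - [0.33, 0, 1.5, -3, 0]
    - [0.33, 0, 1.5, -3, 0]
    - [0.33, 0, 1.5, -3, 0]
    - [0.33, 0, 1.5, -3, 0]
    - [0.33, 0, 1.5, -3, 0]
    - [0.33, 0, 1.5, -3, 0]
    - [0.33, 0, 1.5, -3, 0]
    - [0.33, 0, 1.5, -3, 0]
    - [0.33, 0, 1.5, -3, 0]
    - [0.33, 0, 1.5, -3, 0]
    - [0.33, 0, 1.5, -3, 0]

```text
time: 2.2
tool_pos: [0.3207, -0.1936, 0.2054]
ee_rot: [0.851, 1.57, -0.71]
wrist_force: [0.4, -0.9, -0.5]
width: 0.0631
```

Call:
carry_out:
  targets:
    - [0.33, 0, 1.5, -3, 0]
    - [0.33, 0, 1.5, -3, 0]
    - [0.33, 0, 1.5, -3, 0]
    - [0.33, 0, 1.5, -3, 0]
    - [0.33, 0, 1.5, -3, 0]
    - [0.33, 0, 1.5, -3, 0]
    - [0.33, 0, 1.5, -3, 0]
    - [0.33, 0, 1.5, -3, 0]
    - [0.33, 0, 1.5, -3, 0]
    - [0.33, 0, 1.5, -3, 0]
    - [0.33, 0, 1.5, -3, 0]
    - [0.33, 0, 1.5, -3, 0]
    - [0.33, 0, 0, 0, 0]
    - [0.33, 0, 0, 0, 0]

```text
time: 3.6
tool_pos: [0.4965, 0.167, 0.2048]
ee_rot: [-1.0, 1.569, -2.56]
wrist_force: [0.4, -0.3, -0.2]
width: 0.0629
```

```bash
python3 go.py 0.517 0.202 0.06 0.01
```

```text
tcp [0.4965 0.167  0.2048] jaw 0.0114 tilt [-0.0015 -0.001  -1.    ] w 0.0629 F [ 0.4 -0.3 -0.2] t 3.6 q6 0.21
turn deg 0.08 shift cm [14.47  2.11 -3.49] norm 4.1
```

Call:
carry_out:
  targets:
    - [0.33, 0, 1.05, -1.75, 0]
    - [0.33, 0, 1.05, -1.75, 0]
    - [0.33, 2.5, 0, 0, 0]
    - [0.33, 2.5, 0, 0, 0]
    - [0.33, 2.5, 0, 0, 0]
    - [0.33, 2.0, 0, 0, 0]
    - [0.33, 2.0, 0, 0, 0]
    - [0.33, 2.0, 0, 0, 0]
    - [0.33, 0.9, 0, 0, 0]
    - [0.33, 0, 0, 0, 0]
    - [0.33, 0, 0, 0, 0]

```text
time: 4.7
tool_pos: [0.5179, 0.2016, 0.0624]
ee_rot: [1.684, 1.57, 0.122]
wrist_force: [0.2, -0.4, 0.7]
width: 0.0629
```

```bash
python3 go.py 0.517 0.202 0.06 0.01; python3 -c "
from h import *
s=snap('side');a=snap('top')
crop(s,250,190,410,290,5,'g1.png')"
```

```text
tcp [0.5179 0.2016 0.0624] jaw 0.0093 tilt [ 1.3e-03  2.0e-04 -1.0e+00] w 0.0629 F [ 0.2 -0.4  0.7] t 4.7 q6 0.26
turn deg -0.04 shift cm [ 0.24 -0.09 -0.04] norm 0.1
```

View pics/g1.png

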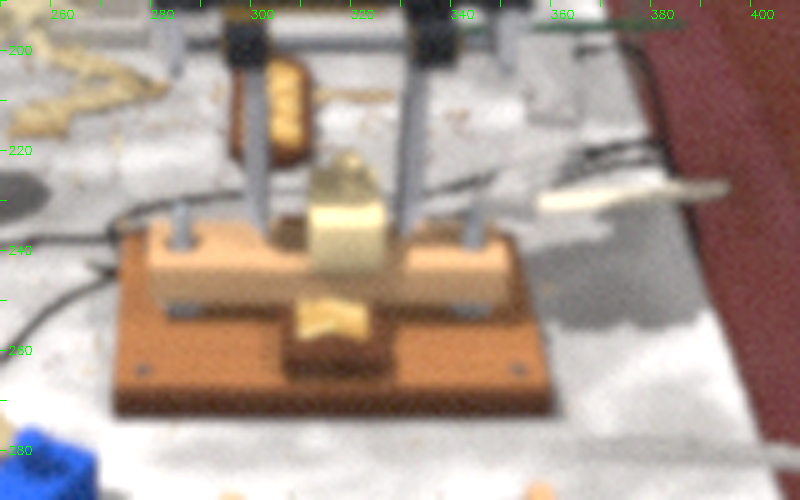

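The fingers straddle the weight (fingers at about x=302 and 331, weight 312–327). Closing.

Call:
carry_out:
  targets:
    - [0.33, 0.2, -0.2, 0, 0]
    - [1, 0, 0, 0, 0]
    - [1, 0, 0, 0, 0]
    - [1, 0, 0, 0, 0]
    - [1, 0, 0, 0, 0]
    - [1, 0, 0, 0, 0]
    - [1, 0, 0, 0, 0]
    - [1, 0, 0, 0, 0]
    - [1, -1, 0, 0, 0]
    - [1, -1.5, 0, 0, 0]
    - [1, -2.5, 0, 0, 0]
    - [1, -2.5, 0, 0, 0]
    - [1, -2.5, 0, 0, 0]
    - [1, 0, 0, 0, 0]
    - [1, 0, 0, 0, 0]

```text
time: 6.3
tool_pos: [0.5157, 0.202, 0.1596]
ee_rot: [1.629, 1.57, 0.069]
wrist_force: [0.5, 0.2, -5.2]
width: 0.035
```

```bash
python3 go.py 0.508 -0.262 0.15 0.10
```

```text
tcp [0.5157 0.202  0.1596] jaw 0.01 tilt [ 1.1e-03  1.0e-04 -1.0e+00] w 0.035 F [ 0.5  0.2 -5.2] t 6.3 q6 0.26
turn deg -5.16 shift cm [ 0.96 -5.4  46.09] norm 46.4
```

```bash
python3 go.py 0.456 -0.347 0.16 0.10
```

```text
tcp [0.5157 0.202  0.1596] jaw 0.01 tilt [ 1.1e-03  1.0e-04 -1.0e+00] w 0.035 F [ 0.5  0.2 -5.2] t 6.3 q6 0.26
turn deg -5.16 shift cm [-5.000e-02 -1.142e+01  5.403e+01] norm 55.2
```

Call:
carry_out:
  targets:
    - [1, 0, 0, 0, -5.16]
    - [1, 0, -0.3, 1.5, 0]
    - [1, 0, -0.6, 3, 0]
    - [1, 0, -0.6, 3, 0]
    - [1, 0, -0.6, 3, 0]
    - [1, 0, -0.6, 3, 0]
    - [1, 0, -0.6, 3, 0]
    - [1, 0, -0.6, 3, 0]
    - [1, 0, -0.6, 3, 0]
    - [1, 0, -0.6, 3, 0]
    - [1, 0, -0.6, 3, 0]
    - [1, 0, -0.6, 3, 0]
    - [1, 0, -0.6, 3, 0]
    - [1, 0, -0.6, 3, 0]
    - [1, 0, -0.6, 3, 0]
    - [1, 0, -0.6, 3, 0]
    - [1, 0, -0.6, 3, 0]
    - [1, 0, -0.6, 3, 0]
    - [1, 0, -0.9, 1.5, 0]
    - [1, 0, 0, 0, 0]

```text
time: 8.3
tool_pos: [0.4563, -0.3186, 0.1573]
ee_rot: [-1.867, 1.567, 2.94]
wrist_force: [0.5, 0.8, -6.8]
width: 0.0349
```

```bash
python3 go.py 0.456 -0.347 0.018 0.10
```

```text
tcp [ 0.4563 -0.3186  0.1573] jaw 0.0944 tilt [-4.1e-03  8.0e-04 -1.0e+00] w 0.0349 F [ 0.5  0.8 -6.8] t 8.3 q6 -0.8
turn deg -0.32 shift cm [13.93 -0.25  2.84] norm 2.8
```

Call:
carry_out:
  targets:
    - [1, 0, -0.15, 1.4, 0]
    - [1, 0, -0.1, 1.4, 0]
    - [1, 2.5, 0, 0, 0]
    - [1, 2.5, 0, 0, 0]
    - [1, 2.5, 0, 0, 0]
    - [1, 2.5, 0, 0, 0]
    - [1, 2, 0, 0, 0]
    - [1, 1.2, 0, 0, 0]
    - [1, 0.5, 0, 0, 0]
    - [1, 0, 0, 0, 0]
    - [1, 0, 0, 0, 0]

```text
time: 9.4
tool_pos: [0.4601, -0.3451, 0.0238]
ee_rot: [0.692, 1.568, -0.778]
wrist_force: [0.0, -0.0, -6.4]
width: 0.0349
```

Call:
carry_out:
  targets:
    - [1, 0.15, 0, 0, 0]
    - [1, 0.15, 0, 0, 0]
    - [1, 0, 0, 0, 0]

```text
time: 9.7
tool_pos: [0.4594, -0.3444, 0.0198]
ee_rot: [0.642, 1.57, -0.829]
wrist_force: [-0.7, 0.0, -6.2]
width: 0.0345
```

Call:
carry_out:
  targets:
    - [1, 0.15, 0, 0, 0]
    - [1, 0.15, 0, 0, 0]
    - [1, 0, 0, 0, 0]

```text
time: 10.0
tool_pos: [0.459, -0.3441, 0.0161]
ee_rot: [-2.33, 1.57, 2.483]
wrist_force: [-0.6, 0.6, -6.3]
width: 0.0348
```

Call:
carry_out:
  targets:
    - [1, 0.1, 0, 0, 0]
    - [1, 0.1, 0, 0, 0]
    - [1, 0, 0, 0, 0]

```text
time: 10.3
tool_pos: [0.4593, -0.3444, 0.0155]
ee_rot: [0.224, 1.57, -1.247]
wrist_force: [-2.5, 2.3, 0.3]
width: 0.0345
```

Call:
carry_out:
  targets:
    - [0.3, 0, 0, 0, 0]
    - [0.3, 0, 0, 0, 0]
    - [0.3, 0, 0, 0, 0]
    - [0.3, 0, 0, 0, 0]
    - [0.3, -2, 0, 0, 0]
    - [0.3, -2.5, 0, 0, 0]
    - [0.3, -3, 0, 0, 0]
    - [0.3, -3, 0, 0, 0]
    - [0.3, -3, 0, 0, 0]
    - [0.3, 0, 0, 0, 0]
    - [0.3, 0, 0, 0, 0]

```text
time: 11.4
tool_pos: [0.4596, -0.3446, 0.1499]
ee_rot: [0.713, 1.569, -0.757]
wrist_force: [0.7, -0.1, -0.7]
width: 0.0657
```

```bash
python3 go.py 0.521 0.202 0.15 1.581; python3 -c "
from h import *
a=snap('top')
crop(a,190,205,290,305,6,'g2.png')"
```

```text
tcp [ 0.4596 -0.3446  0.1499] jaw 0.1001 tilt [ 0.0013 -0.0012 -1.    ] w 0.0657 F [ 0.7 -0.1 -0.7] t 11.4 q6 -0.84
turn deg -84.85 shift cm [ 0.06 54.6   6.7 ] norm 55.0
```

View pics/g2.png

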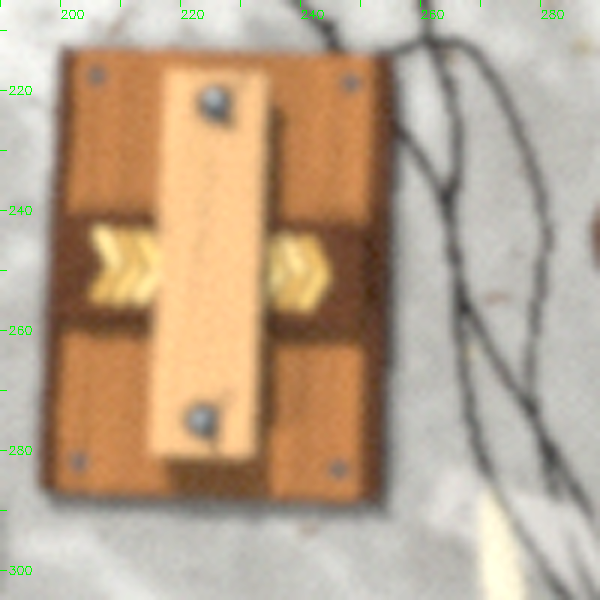

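```bash
python3 - <<'E'
from fit import *
s=snap("top")
c=lambda *q:np.array([(190+(a+.5)/6-.5,205+(b+.5)/6-.5) for a,b in q])
print("block",rect(s,c((165,66),(270,70),(258,461),(149,455)),.054,.0875,.023))
print("press",rect(s,c((62,47),(397,53),(385,496),(45,487)),.018,.105,.080))
print("screws",w(s,c((97,76),(350,84),(338,468),(79,461)),.018).mean(0))
t=w(s,c((214,99),(203,417)),.074);print("posts",t.mean(0),np.arctan2(*(t[0]-t[1])[::-1]))
t=w(s,c((93,225),(93,303),(330,275)),.034);print(t)
E
```

```text
block (array([0.5212, 0.2029, 0.0054]), np.float64(0.71))
press (array([0.5221, 0.2007, 0.0094]), np.float64(0.77))
screws [0.52103237 0.20340186]
posts [0.52092806 0.20217506] 0.008455843043619142
[[0.53850718 0.25949124]
 [0.50252823 0.2577334 ]
 [0.51887297 0.149546  ]]
```

Call:
carry_out:
  targets:
    - [0.3, 0, 0, 0, -8.5]
    - [0.3, 0, 0, 0, -8.5]
    - [0.3, 0, 0, 0, -8.5]
    - [0.3, 0, 0, 0, -8.5]
    - [0.3, 0, 0, 0, -8.5]
    - [0.3, 0, 0, 0, -8.5]
    - [0.3, 0, 0, 0, -8.5]
    - [0.3, 0, 0, 0, -8.5]
    - [0.3, 0, 0, 0, -8.5]
    - [0.3, 0, 0, 0, -8.35]
    - [0.3, 0, 3, 0.37, 0]
    - [0.3, 0, 3, 0.37, 0]
    - [0.3, 0, 3, 0.37, 0]
    - [0.3, 0, 3, 0.37, 0]
    - [0.3, 0, 3, 0.37, 0]
    - [0.3, 0, 3, 0.37, 0]
    - [0.3, 0, 3, 0.37, 0]
    - [0.3, 0, 3, 0.37, 0]
    - [0.3, 0, 3, 0.37, 0]
    - [0.3, 0, 3, 0.37, 0]

```text
time: 13.5
tool_pos: [0.492, -0.0425, 0.1472]
ee_rot: [2.945, 1.567, 2.955]
wrist_force: [0.4, -0.5, 0.0]
width: 0.0657
```

Call:
carry_out:
  targets:
    - [0.3, 0, 3, 0.37, 0]
    - [0.3, 0, 3, 0.37, 0]
    - [0.3, 0, 3, 0.37, 0]
    - [0.3, 0, 3, 0.37, 0]
    - [0.3, 0, 3, 0.37, 0]
    - [0.3, 0, 3, 0.37, 0]
    - [0.3, 0, 3, 0.37, 0]
    - [0.3, 0, 1.5, 0.37, 0]
    - [0.3, 0, 0, 0, 0]
    - [0.3, 0, 0, 0, 0]

```text
time: 14.5
tool_pos: [0.5201, 0.1805, 0.1483]
ee_rot: [-2.494, 1.568, -2.484]
wrist_force: [0.2, 0.0, -0.2]
width: 0.0656
```

```bash
python3 go.py 0.521 0.202 0.038 1.581
```

```text
tcp [0.5201 0.1805 0.1483] jaw 1.581 tilt [-0.002  -0.0015 -1.    ] w 0.0656 F [ 0.2  0.  -0.2] t 14.5 q6 -1.35
turn deg 0.0 shift cm [11.03  2.17  0.14] norm 2.2
```

Call:
carry_out:
  targets:
    - [0.3, 0, 1.1, 0.1, 0]
    - [0.3, 0, 1.1, 0, 0]
    - [0.3, 2.5, 0, 0, 0]
    - [0.3, 2.5, 0, 0, 0]
    - [0.3, 2.5, 0, 0, 0]
    - [0.3, 1.5, 0, 0, 0]
    - [0.3, 1.2, 0, 0, 0]
    - [0.3, 0.4, 0, 0, 0]
    - [0.3, 0, 0, 0, 0]
    - [0.3, 0, 0, 0, 0]

```text
time: 15.5
tool_pos: [0.5221, 0.2035, 0.0446]
ee_rot: [0.226, 1.569, 0.237]
wrist_force: [-0.3, 0.4, 0.1]
width: 0.0657
```

```bash
python3 go.py 0.521 0.2025 0.038 1.581
```

```text
tcp [0.5221 0.2035 0.0446] jaw 1.581 tilt [ 2.1e-03  5.0e-04 -1.0e+00] w 0.0657 F [-0.3  0.4  0.1] t 15.5 q6 -1.31
turn deg -0.0 shift cm [ 0.66 -0.1  -0.12] norm 0.2
```

Call:
carry_out:
  targets:
    - [0.3, 0.3, -0.1, -0.1, 0]
    - [0.3, 0.3, 0, 0, 0]
    - [0.3, 0, 0, 0, 0]
    - [1, 0, 0, 0, 0]
    - [1, 0, 0, 0, 0]
    - [1, 0, 0, 0, 0]
    - [1, 0, 0, 0, 0]
    - [1, 0, 0, 0, 0]
    - [1, 0, 0, 0, 0]

```text
time: 16.4
tool_pos: [0.5204, 0.2023, 0.0376]
ee_rot: [-0.217, 1.571, -0.206]
wrist_force: [-0.3, 0.0, 1.2]
width: 0.0458
```

```bash
python3 go.py 0.521 0.2025 0.12 1.581
```

```text
tcp [0.5204 0.2023 0.0376] jaw 1.581 tilt [ 3.e-04 -1.e-04 -1.e+00] w 0.0458 F [-0.3  0.   1.2] t 16.4 q6 -1.31
turn deg 0.0 shift cm [-8.24  0.02  0.06] norm 0.1
```

Call:
carry_out:
  targets:
    - [1, -0.8, 0, 0, 0]
    - [1, -1.2, 0, 0, 0]
    - [1, -1.5, 0, 0, 0]
    - [1, -1.5, 0, 0, 0]
    - [1, -2, 0, 0, 0]
    - [1, -2, 0, 0, 0]
    - [1, -2, 0, 0, 0]
    - [1, -1.2, 0, 0, 0]
    - [1, 0, 0, 0, 0]
    - [1, 0, 0, 0, 0]

```text
time: 17.4
tool_pos: [0.5202, 0.2023, 0.1595]
ee_rot: [-0.705, 1.571, -0.695]
wrist_force: [0.0, 0.0, -2.5]
width: 0.0457
```

```bash
python3 go.py 0.498 -0.262 0.16 1.671; python3 -c "
from h import *
a=snap('side')
crop(a,250,150,390,270,5,'g3.png')"
```

```text
tcp [0.5202 0.2023 0.1595] jaw 1.5811 tilt [ 1.e-04 -1.e-04 -1.e+00] w 0.0457 F [ 0.   0.  -2.5] t 17.4 q6 -1.31
turn deg -5.15 shift cm [ -0.05 -45.97  -6.85] norm 46.5
```

View pics/g3.png

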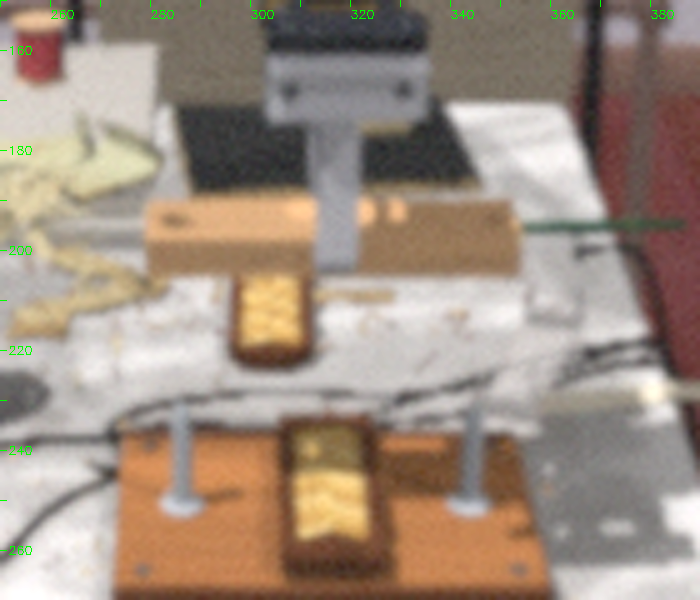

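The block hangs level and centred in the fingers (145–520 about the finger at 337), and the plaque stayed on the pad.

Call:
carry_out:
  targets:
    - [1, 0, 0, 0, -5.15]
    - [1, 0, -1.5, -0.2, 0]
    - [1, 0, -3, -0.45, 0]
    - [1, 0, -3, -0.45, 0]
    - [1, 0, -3, -0.45, 0]
    - [1, 0, -3, -0.45, 0]
    - [1, 0, -3, -0.45, 0]
    - [1, 0, -3, -0.45, 0]
    - [1, 0, -3, -0.45, 0]
    - [1, 0, -3, -0.45, 0]
    - [1, 0, -3, -0.45, 0]
    - [1, 0, -3, -0.45, 0]
    - [1, 0, -3, -0.45, 0]
    - [1, 0, -3, -0.45, 0]
    - [1, 0, -3, -0.45, 0]
    - [1, 0, -3, -0.45, 0]
    - [1, 0, -1.5, -0.2, 0]
    - [1, 0, 0, 0, 0]
    - [1, 0, 0, 0, 0]

```text
time: 19.35
tool_pos: [0.4982, -0.2514, 0.1589]
ee_rot: [2.007, 1.569, 2.106]
wrist_force: [-0.3, 1.2, -2.3]
width: 0.0455
```

```bash
python3 go.py 0.498 -0.262 0.02 1.671
```

```text
tcp [ 0.4982 -0.2514  0.1589] jaw 1.67 tilt [-9.0e-04  1.6e-03 -1.0e+00] w 0.0455 F [-0.3  1.2 -2.3] t 19.35 q6 -2.24
turn deg -0.05 shift cm [13.89 -1.07 -0.11] norm 1.1
```

Call:
carry_out:
  targets:
    - [1, 0, -1, 0, 0]
    - [1, 2.5, 0, 0, 0]
    - [1, 2.5, 0, 0, 0]
    - [1, 2.5, 0, 0, 0]
    - [1, 2.5, 0, 0, 0]
    - [1, 2, 0, 0, 0]
    - [1, 1.2, 0, 0, 0]
    - [1, 0.5, 0, 0, 0]
    - [1, 0, 0, 0, 0]
    - [1, 0, 0, 0, 0]

```text
time: 20.35
tool_pos: [0.5005, -0.2625, 0.0238]
ee_rot: [-0.719, 1.568, -0.618]
wrist_force: [0.3, 0.0, -2.3]
width: 0.0455
```

Call:
carry_out:
  targets:
    - [1, 0.2, 0, 0, 0]
    - [1, 0.2, 0, 0, 0]
    - [1, 0.1, 0, 0, 0]
    - [1, 0, 0, 0, 0]

```text
time: 20.75
tool_pos: [0.4995, -0.2621, 0.0174]
ee_rot: [3.127, 1.571, -3.057]
wrist_force: [-0.1, -0.7, -2.8]
width: 0.0454
```

Call:
carry_out:
  targets:
    - [1, 0.15, 0, 0, 0]
    - [1, 0.15, 0, 0, 0]
    - [1, 0, 0, 0, 0]

```text
time: 21.05
tool_pos: [0.4994, -0.262, 0.0141]
ee_rot: [2.536, 1.57, 2.636]
wrist_force: [-0.3, -0.2, -2.6]
width: 0.0458
```

Call:
carry_out:
  targets:
    - [1, 0.1, 0, 0, 0]
    - [1, 0, 0, 0, 0]
    - [0.28, 0, 0, 0, 0]
    - [0.28, 0, 0, 0, 0]
    - [0.28, 0, 0, 0, 0]
    - [0.28, 0, 0, 0, 0]
    - [0.28, -2, 0, 0, 0]
    - [0.28, -2.5, 0, 0, 0]
    - [0.28, -3, 0, 0, 0]
    - [0.28, -3, 0, 0, 0]
    - [0.28, -3, 0, 0, 0]
    - [0.28, 0, 0, 0, 0]

```text
time: 22.25
tool_pos: [0.5021, -0.2637, 0.1543]
ee_rot: [-0.691, 1.56, -0.591]
wrist_force: [0.1, -0.7, 0.5]
width: 0.0675
```

```bash
python3 go.py 0.521 0.2025 0.15 0.009; python3 -c "
from h import *
a=snap('top')
crop(a,190,205,290,305,6,'g4.png')
crop(a,365,210,445,310,6,'g5.png')
i=np.hstack([cv2.imread('pics/g4.png'),np.zeros((600,5,3),np.uint8),cv2.imread('pics/g5.png')]);cv2.imwrite('pics/g6.png',cv2.resize(i,None,fx=.7,fy=.7,interpolation=cv2.INTER_AREA))"
```

```text
tcp [ 0.5021 -0.2637  0.1543] jaw 1.6709 tilt [ 0.0089 -0.006  -0.9999] w 0.0675 F [ 0.1 -0.7  0.5] t 22.25 q6 -2.25
turn deg -84.78 shift cm [ 0.83 -2.31 46.6 ] norm 46.7
```

View pics/g6.png

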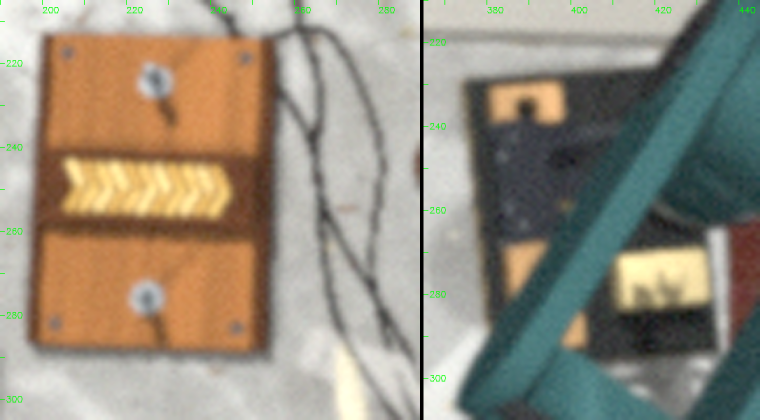

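```bash
python3 -c "
from h import *
a=snap('top')
print(w(a,[[204.6,249.8],[245,249.8],[225,240.5],[225,261.3]],.034))"
```

```text
[[0.51707453 0.25977774]
 [0.52061062 0.14846317]
 [0.54465567 0.20458431]
 [0.48722233 0.20214264]]
```

Call:
carry_out:
  targets:
    - [0.28, 0, 0, 0, 7.94]
    - [0.28, 0, 0, 0, 7.94]
    - [0.28, 0, 0, 0, 7.94]
    - [0.28, 0, 0, 0, 7.94]
    - [0.28, 0, 0, 0, 7.94]
    - [0.28, 0, 0, 0, 7.94]
    - [0.28, 0, 0, 0, 7.94]
    - [0.28, 0, 0, 0, 7.94]
    - [0.28, 0, 0, 0, 7.94]
    - [0.28, 0, 0, 0, 7.94]
    - [0.28, 0, 0, 0, 7.94]
    - [0.28, 0, 0, 0, 7.94]
    - [0.28, 0, 0.15, -3, 0]
    - [0.28, 0, 0.15, -3, 0]
    - [0.28, 0, 0.15, -3, 0]
    - [0.28, 0, 0.15, -3, 0]
    - [0.28, 0, 0.15, -3, 0]
    - [0.28, 0, 0.15, -3, 0]
    - [0.28, 0, 0.15, -3, 0]
    - [0.28, 0, 0.15, -3, 0]

```text
time: 24.35
tool_pos: [0.5082, -0.0206, 0.1458]
ee_rot: [-1.705, 1.566, 3.016]
wrist_force: [0.3, -0.3, -0.6]
width: 0.0678
```

Call:
carry_out:
  targets:
    - [0.28, 0, 0.15, -3, 0]
    - [0.28, 0, 0.15, -3, 0]
    - [0.28, 0, 0.15, -3, 0]
    - [0.28, 0, 0.15, -3, 0]
    - [0.28, 0, 0.15, -3, 0]
    - [0.28, 0, 0.15, -3, 0]
    - [0.28, 0, 0.15, -3, 0]
    - [0.28, 0, 0, 0, 0]
    - [0.28, 0, 0, 0, 0]

```text
time: 25.25
tool_pos: [0.5174, 0.1879, 0.1462]
ee_rot: [-1.129, 1.567, -2.691]
wrist_force: [-0.5, -0.1, -0.2]
width: 0.0675
```

```bash
python3 go.py 0.521 0.2025 0.024 0.009
```

```text
tcp [0.5174 0.1879 0.1462] jaw 0.0093 tilt [-0.0037 -0.0018 -1.    ] w 0.0675 F [-0.5 -0.1 -0.2] t 25.25 q6 0.24
turn deg 0.02 shift cm [12.22  0.42 -1.48] norm 1.5
```

Call:
carry_out:
  targets:
    - [0.28, 0, 0.2, -1.5, 0]
    - [0.28, 2.5, 0, 0, 0]
    - [0.28, 2.5, 0, 0, 0]
    - [0.28, 2.5, 0, 0, 0]
    - [0.28, 2, 0, 0, 0]
    - [0.28, 1.2, 0, 0, 0]
    - [0.28, 0.7, 0, 0, 0]
    - [0.28, 0, 0, 0, 0]
    - [0.28, 0, 0, 0, 0]

```text
time: 26.15
tool_pos: [0.5212, 0.2032, 0.0354]
ee_rot: [1.806, 1.569, 0.243]
wrist_force: [-0.1, 0.3, 0.8]
width: 0.0678
```

```bash
python3 go.py 0.519 0.2032 0.0245 0.009
```

```text
tcp [0.5212 0.2032 0.0354] jaw 0.0077 tilt [ 1.7e-03  4.0e-04 -1.0e+00] w 0.0678 F [-0.1  0.3  0.8] t 26.15 q6 0.26
turn deg -0.08 shift cm [ 1.09 -0.22 -0.  ] norm 0.2
```

Call:
carry_out:
  targets:
    - [0.28, 0.3, -0.2, 0, 0]
    - [0.28, 0.4, 0, 0, 0]
    - [0.28, 0.3, 0, 0, 0]
    - [0.28, 0, 0, 0, 0]
    - [1, 0, 0, 0, 0]
    - [1, 0, 0, 0, 0]
    - [1, 0, 0, 0, 0]
    - [1, 0, 0, 0, 0]
    - [1, 0, 0, 0, 0]
    - [1, 0, 0, 0, 0]

```text
time: 27.15
tool_pos: [0.5186, 0.2031, 0.0246]
ee_rot: [1.545, 1.57, -0.017]
wrist_force: [-0.1, 0.4, 0.5]
width: 0.0496
```

Call:
carry_out:
  targets:
    - [1, -0.8, 0, 0, 0]
    - [1, -1.2, 0, 0, 0]
    - [1, -2, 0, 0, 0]
    - [1, -2, 0, 0, 0]
    - [1, -2, 0, 0, 0]
    - [1, -2, 0, 0, 0]
    - [1, 0, 0, 0, 0]
    - [1, 0, 0, 0, 0]

```text
time: 27.95
tool_pos: [0.5186, 0.2032, 0.1251]
ee_rot: [1.778, 1.569, 0.215]
wrist_force: [0.4, -0.5, -0.9]
width: 0.0493
```

```bash
python3 go.py 0.4962 0.440 0.12 0.049; python3 -c "
from h import *
a=snap('side')
crop(a,250,170,390,270,5,'g7.png')"
```

```text
tcp [0.5186 0.2032 0.1251] jaw 0.008 tilt [ 1.4e-03  3.0e-04 -1.0e+00] w 0.0493 F [ 0.4 -0.5 -0.9] t 27.95 q6 0.26
turn deg -2.35 shift cm [  0.52  -1.08 -23.77] norm 23.8
```

View pics/g7.png

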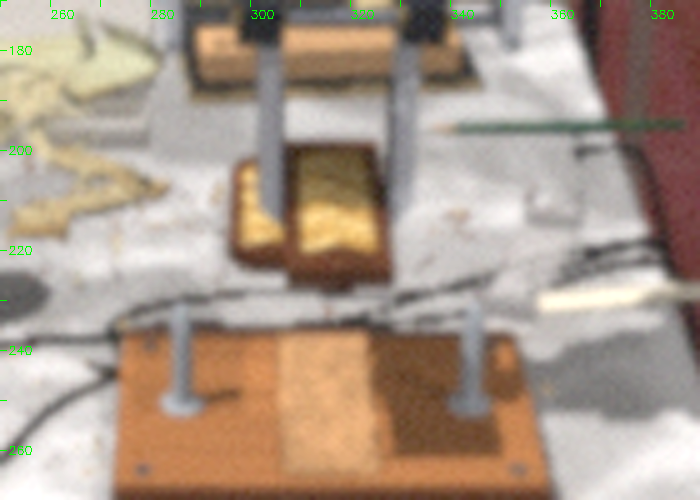

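The plaque is held level (288–392 in the crop) and the cork pad is bare. Next, the rack.

Call:
carry_out:
  targets:
    - [1, 0, 0, 0, -2.35]
    - [1, 0, 0, -1.5, 0]
    - [1, 0, -0.1, -2.5, 0]
    - [1, 0, -0.15, -2.5, 0]
    - [1, 0, -0.15, -2.5, 0]
    - [1, 0, -0.15, -2.5, 0]
    - [1, 0, -0.15, -2.5, 0]
    - [1, 0, -0.1, -2.5, 0]
    - [1, 0, -0.1, -2.5, 0]
    - [1, 0, -0.1, -2.5, 0]
    - [1, 0, 0, -1.5, 0]
    - [1, 0, 0, 0, 0]
    - [1, 0, 0, 0, 0]

```text
time: 29.3
tool_pos: [0.4968, 0.432, 0.1236]
ee_rot: [-0.588, 1.569, -2.11]
wrist_force: [-0.4, 0.7, -1.4]
width: 0.0497
```

```bash
python3 go.py 0.4962 0.440 0.019 0.049
```

```text
tcp [0.4968 0.432  0.1236] jaw 0.0491 tilt [-0.001  -0.0016 -1.    ] w 0.0497 F [-0.4  0.7 -1.4] t 29.3 q6 0.58
turn deg 0.01 shift cm [ 1.046e+01 -1.000e-02 -8.200e-01] norm 0.8
```

Call:
carry_out:
  targets:
    - [1, 0, -0.05, -0.8, 0]
    - [1, 2.5, 0, 0, 0]
    - [1, 2.5, 0, 0, 0]
    - [1, 2, 0, 0, 0]
    - [1, 1.5, 0, 0, 0]
    - [1, 1, 0, 0, 0]
    - [1, 0.5, 0, 0, 0]
    - [1, 0, 0, 0, 0]
    - [1, 0, 0, 0, 0]

```text
time: 30.2
tool_pos: [0.4969, 0.4407, 0.0255]
ee_rot: [2.126, 1.569, 0.604]
wrist_force: [0.2, 1.1, -0.4]
width: 0.0496
```

Call:
carry_out:
  targets:
    - [1, 0.2, 0, 0, 0]
    - [1, 0.2, 0, 0, 0]
    - [1, 0.1, 0, 0, 0]
    - [1, 0, 0, 0, 0]
    - [1, 0, 0, 0, 0]

```text
time: 30.7
tool_pos: [0.4962, 0.4403, 0.0194]
ee_rot: [0.143, 1.571, -1.379]
wrist_force: [-0.4, 0.1, -0.6]
width: 0.0498
```

Call:
carry_out:
  targets:
    - [1, 0.15, 0, 0, 0]
    - [1, 0.15, 0, 0, 0]
    - [1, 0, 0, 0, 0]
    - [1, 0, 0, 0, 0]

```text
time: 31.1
tool_pos: [0.4964, 0.4403, 0.0166]
ee_rot: [1.734, 1.571, 0.212]
wrist_force: [-0.3, -0.0, 1.1]
width: 0.0495
```

Call:
carry_out:
  targets:
    - [0.28, 0, 0, 0, 0]
    - [0.28, 0, 0, 0, 0]
    - [0.28, 0, 0, 0, 0]
    - [0.28, 0, 0, 0, 0]
    - [0.28, -1.5, 0, 0, 0]
    - [0.28, -2.5, 0, 0, 0]
    - [0.28, -3, 0, 0, 0]
    - [0.28, -3, 0, 0, 0]
    - [0.28, -2, 0, 0, 0]
    - [0.28, 0, 0, 0, 0]

```text
time: 32.1
tool_pos: [0.4983, 0.4419, 0.1426]
ee_rot: [2.155, 1.561, 0.633]
wrist_force: [1.0, 1.2, 0.4]
width: 0.0675
```

```bash
python3 go.py 0.5434 -0.0405 0.13 -0.024
```

```text
tcp [0.4983 0.4419 0.1426] jaw 0.049 tilt [ 0.0081  0.006  -0.9999] w 0.0675 F [1.  1.2 0.4] t 32.1 q6 0.59
turn deg 4.18 shift cm [ 1.04  5.65 48.12] norm 48.5
```

Call:
carry_out:
  targets:
    - [0.28, 0, 0, 0, 4.18]
    - [0.28, 0, 0.2, 1.5, 0]
    - [0.28, 0, 0.35, 3, 0]
    - [0.28, 0, 0.35, 3, 0]
    - [0.28, 0, 0.35, 3, 0]
    - [0.28, 0, 0.35, 3, 0]
    - [0.28, 0, 0.35, 3, 0]
    - [0.28, 0, 0.35, 3, 0]
    - [0.28, 0, 0.35, 3, 0]
    - [0.28, 0, 0.35, 3, 0]
    - [0.28, 0, 0.35, 3, 0]
    - [0.28, 0, 0.35, 3, 0]
    - [0.28, 0, 0.35, 3, 0]
    - [0.28, 0, 0.35, 3, 0]
    - [0.28, 0, 0.35, 3, 0]
    - [0.28, 0, 0.35, 3, 0]
    - [0.28, 0, 0.5, 1.5, 0]
    - [0.28, 0, 0, 0, 0]

```text
time: 33.9
tool_pos: [0.5411, -0.0129, 0.1357]
ee_rot: [-1.45, 1.57, -3.047]
wrist_force: [0.6, 1.6, -0.1]
width: 0.0677
```

```bash
python3 go.py 0.5434 -0.0405 0.004 -0.024; python3 -c "
from h import *
a=snap('top'); b=snap('side')
crop(a,105,210,265,300,5,'g8.png'); crop(b,250,170,410,230,5,'g9.png')
i=np.vstack([cv2.imread('pics/g8.png'),cv2.imread('pics/g9.png')]);cv2.imwrite('pics/g10.png',cv2.resize(i,None,fx=.8,fy=.8,interpolation=cv2.INTER_AREA))"
```

```text
tcp [ 0.5411 -0.0129  0.1357] jaw -0.0266 tilt [-1.3e-03 -1.0e-04 -1.0e+00] w 0.0677 F [ 0.6  1.6 -0.1] t 33.9 q6 -0.1
turn deg -0.15 shift cm [13.17  0.31  2.75] norm 2.8
```

View pics/g10.png

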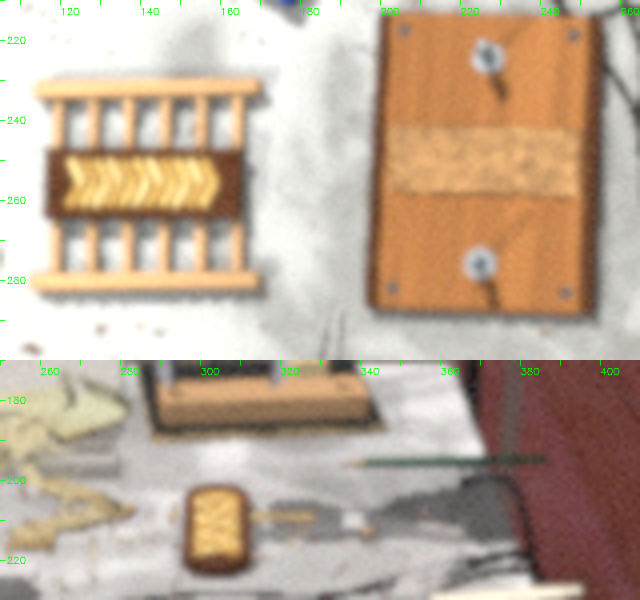

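```bash
python3 - <<'E'
from fit import *
s=snap("top")
c=np.array([(105+(a+.5)/4-.5,210+(b+.5)/4-.5) for a,b in [(388,125),(581,128),(577,198),(387,193)]])
print("cork",rect(s,c,.022,.023,.066))
c=np.array([(280+(a+.5)/5-.5,205+(b+.5)/5-.5) for a,b in [(46,197),(289,204),(168,153),(168,243),(68,196),(268,201)]])
print("oval ends, sides, inlay",w(s,c,.012))
E
```

```text
cork (array([0.52  , 0.2034, 0.0103]), np.float64(0.51))
oval ends, sides, inlay [[ 0.54297098  0.02763993]
 [ 0.54276275 -0.10894528]
 [ 0.5697762  -0.04038058]
 [ 0.51900409 -0.04114186]
 [ 0.54388492  0.01533779]
 [ 0.54414573 -0.09707271]]
```

Call:
carry_out:
  targets:
    - [0.28, 0, 0.1, 1.4, -1]
    - [0.28, 0, 0.1, 1.4, 0]
    - [0.28, 2.5, 0, 0, 0]
    - [0.28, 2.5, 0, 0, 0]
    - [0.28, 2.5, 0, 0, 0]
    - [0.28, 2.5, 0, 0, 0]
    - [0.28, 1.2, 0, 0, 0]
    - [0.28, 0.8, 0, 0, 0]
    - [0.28, 0, 0, 0, 0]
    - [0.28, 0, 0, 0, 0]

```text
time: 35.05
tool_pos: [0.5439, -0.039, 0.0176]
ee_rot: [1.378, 1.569, -0.199]
wrist_force: [0.8, -0.4, 0.7]
width: 0.0674
```

```bash
python3 go.py 0.5437 -0.0408 0.003 -0.01
```

```text
tcp [ 0.5439 -0.039   0.0176] jaw -0.0064 tilt [ 1.9e-03 -4.0e-04 -1.0e+00] w 0.0674 F [ 0.8 -0.4  0.7] t 35.05 q6 -0.17
turn deg 0.21 shift cm [ 1.46 -0.02  0.18] norm 0.2
```

Call:
carry_out:
  targets:
    - [0.28, 0.4, 0, 0.2, 0]
    - [0.28, 0.4, 0, 0, 0]
    - [0.28, 0.3, 0, 0, 0]
    - [0.28, 0.2, 0, 0, 0]
    - [0.28, 0.1, 0, 0, 0]
    - [0.28, 0, 0, 0, 0]
    - [1, 0, 0, 0, 0]
    - [1, 0, 0, 0, 0]
    - [1, 0, 0, 0, 0]
    - [1, 0, 0, 0, 0]
    - [1, 0, 0, 0, 0]
    - [1, 0, 0, 0, 0]

```text
time: 36.25
tool_pos: [0.5432, -0.041, 0.0026]
ee_rot: [1.241, 1.57, -0.336]
wrist_force: [-0.6, -0.5, -0.2]
width: 0.0498
```

Call:
carry_out:
  targets:
    - [1, -0.8, 0, 0, 0]
    - [1, -1.2, 0, 0, 0]
    - [1, -2, 0, 0, 0]
    - [1, -2, 0, 0, 0]
    - [1, -2, 0, 0, 0]
    - [1, -2, 0, 0, 0]
    - [1, -2, 0, 0, 0]
    - [1, 0, 0, 0, 0]
    - [1, 0, 0, 0, 0]

```text
time: 37.15
tool_pos: [0.5433, -0.041, 0.1232]
ee_rot: [1.342, 1.569, -0.235]
wrist_force: [-0.8, 0.3, -1.4]
width: 0.0495
```

```bash
python3 go.py 0.5205 0.2030 0.12 0.0095; python3 -c "
from h import *
a=snap('top'); b=snap('side')
crop(a,250,190,390,290,5,'g8.png'); crop(b,250,140,390,230,5,'g9.png')
i=np.vstack([cv2.imread('pics/g8.png'),cv2.imread('pics/g9.png')]);cv2.imwrite('pics/g11.png',cv2.resize(i,None,fx=.6,fy=.6,interpolation=cv2.INTER_AREA))"
```

```text
tcp [ 0.5433 -0.041   0.1232] jaw -0.0065 tilt [ 1.5e-03 -4.0e-04 -1.0e+00] w 0.0495 F [-0.8  0.3 -1.4] t 37.15 q6 -0.17
turn deg -0.92 shift cm [  0.3   -2.04 -24.42] norm 24.5
```

View pics/g11.png

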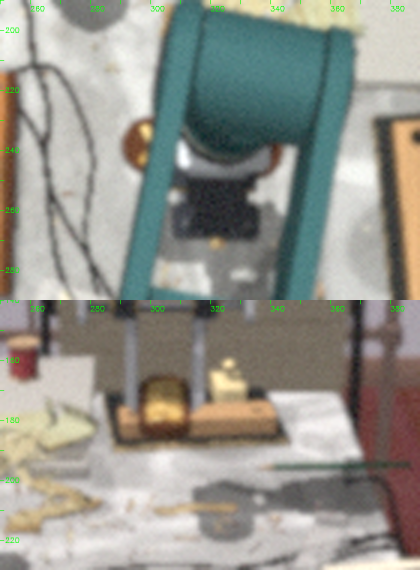

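```bash
python3 - <<'E'
from fit import *
s=snap("top"); im=s["image"]
hsv=cv2.cvtColor(im,cv2.COLOR_BGR2HSV)
m=((hsv[...,0]<28)&(hsv[...,1]>70)&(hsv[...,2]>20)).astype(np.uint8)
m[:228]=0;m[254:]=0;m[:,:280]=0;m[:,355:]=0
m=cv2.morphologyEx(m,cv2.MORPH_OPEN,np.ones((3,3),np.uint8))
xs=np.where(m.any(0))[0];print(xs.min(),xs.max())
e=[[xs.min()-.5,239],[xs.max()+.5,240.]]
W=w(s,e,.130);print(W,W.mean(0),W[0,1]-W[1,1])
E
```

```text
291 343
[[ 0.54125512  0.02821065]
 [ 0.54244186 -0.10874732]] [ 0.54184849 -0.04026833] 0.1369579760178301
```

Call:
carry_out:
  targets:
    - [1, 0, 0, 0, -0.92]
    - [1, 0, -0.2, -1.5, 0]
    - [1, 0, -0.2, -2.5, 0]
    - [1, 0, -0.2, -2.5, 0]
    - [1, 0, -0.2, -2.5, 0]
    - [1, 0, -0.2, -2.5, 0]
    - [1, 0, -0.2, -2.5, 0]
    - [1, 0, -0.2, -2.5, 0]
    - [1, 0, -0.2, -2.5, 0]
    - [1, 0, -0.2, -2.5, 0]
    - [1, 0, -0.2, -1.5, 0]
    - [1, 0, 0, 0, 0]
    - [1, 0, 0, 0, 0]

```text
time: 38.6
tool_pos: [0.5205, 0.1887, 0.1222]
ee_rot: [-0.378, 1.57, -1.939]
wrist_force: [-0.3, 0.1, -0.0]
width: 0.0493
```

```bash
python3 go.py 0.5205 0.2030 0.028 0.0095
```

```text
tcp [0.5205 0.1887 0.1222] jaw 0.0102 tilt [-4.e-04 -1.e-03 -1.e+00] w 0.0493 F [-0.3  0.1 -0. ] t 38.6 q6 0.24
turn deg 0.04 shift cm [ 9.42  0.01 -1.44] norm 1.4
```

Call:
carry_out:
  targets:
    - [1, 0, 0, -1.4, 0]
    - [1, 2.5, 0, 0, 0]
    - [1, 2.5, 0, 0, 0]
    - [1, 2, 0, 0, 0]
    - [1, 1, 0, 0, 0]
    - [1, 0.5, 0, 0, 0]
    - [1, 0, 0, 0, 0]
    - [1, 0, 0, 0, 0]
    - [1, 0, 0, 0, 0]

```text
time: 39.5
tool_pos: [0.5217, 0.2031, 0.0389]
ee_rot: [1.816, 1.568, 0.255]
wrist_force: [-0.5, 0.2, -1.0]
width: 0.0498
```

```bash
python3 go.py 0.5205 0.2025 0.0255 0.0095
```

```text
tcp [0.5217 0.2031 0.0389] jaw 0.0094 tilt [ 2.5e-03  7.0e-04 -1.0e+00] w 0.0498 F [-0.5  0.2 -1. ] t 39.5 q6 0.26
turn deg -0.01 shift cm [ 1.34 -0.12  0.06] norm 0.1
```

Call:
carry_out:
  targets:
    - [1, 0.3, -0.1, 0, 0]
    - [1, 0.3, 0, 0, 0]
    - [1, 0.3, 0, 0, 0]
    - [1, 0.2, 0, 0, 0]
    - [1, 0.15, 0, 0, 0]
    - [1, 0, 0, 0, 0]
    - [1, 0, 0, 0, 0]

```text
time: 40.2
tool_pos: [0.5197, 0.2029, 0.0249]
ee_rot: [0.593, 1.571, -0.968]
wrist_force: [-0.4, 0.4, -1.9]
width: 0.0497
```

```bash
python3 go.py 0.5205 0.2025 0.0246 0.0095
```

```text
tcp [0.5197 0.2029 0.0249] jaw 0.0095 tilt [ 0.e+00 -1.e-04 -1.e+00] w 0.0497 F [-0.4  0.4 -1.9] t 40.2 q6 0.26
turn deg 0.0 shift cm [0.03 0.08 0.04] norm 0.1
```

Call:
carry_out:
  targets:
    - [1, 0.05, 0.05, 0, 0]
    - [1, 0, 0, 0, 0]
    - [0.28, 0, 0, 0, 0]
    - [0.28, 0, 0, 0, 0]
    - [0.28, 0, 0, 0, 0]
    - [0.28, 0, 0, 0, 0]
    - [0.28, -1, 0, 0, 0]
    - [0.28, -2.5, 0, 0, 0]
    - [0.28, -3, 0, 0, 0]
    - [0.28, -3, 0, 0, 0]
    - [0.28, -3, 0, 0, 0]
    - [0.28, 0, 0, 0, 0]
    - [0.28, 0, 0, 0, 0]

```text
time: 41.5
tool_pos: [0.5206, 0.203, 0.1505]
ee_rot: [1.79, 1.569, 0.229]
wrist_force: [-0.2, -0.1, -0.3]
width: 0.0679
```

```bash
python3 go.py 0.4994 -0.262 0.14 1.671; python3 -c "
from h import *
b=snap('side')
crop(b,260,220,380,280,6,'g9.png')"
```

```text
tcp [0.5206 0.203  0.1505] jaw 0.0095 tilt [ 2.2e-03  5.0e-04 -1.0e+00] w 0.0679 F [-0.2 -0.1 -0.3] t 41.5 q6 0.26
turn deg 84.8 shift cm [ 1.15 46.05  6.76] norm 46.5
```

View pics/g9.png

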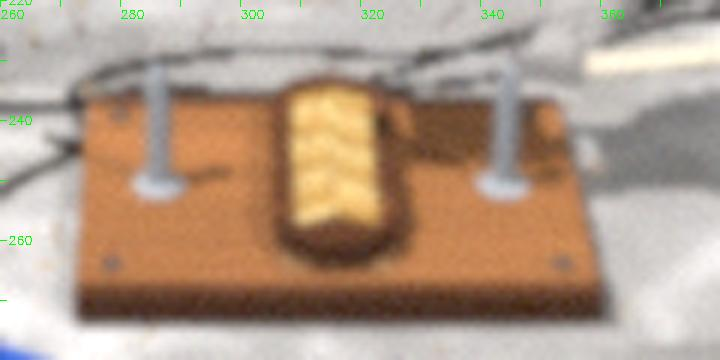

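The oval plaque lies flat, centred between the posts (posts at 158/504, plaque mid ≈335). Fetch the block.

Call:
carry_out:
  targets:
    - [0.28, 0, 0, 0, -7.93]
    - [0.28, 0, 0, 0, -7.93]
    - [0.28, 0, 0, 0, -7.93]
    - [0.28, 0, 0, 0, -7.93]
    - [0.28, 0, 0, 0, -7.93]
    - [0.28, 0, 0, 0, -7.93]
    - [0.28, 0, 0, 0, -7.93]
    - [0.28, 0, 0, 0, -7.93]
    - [0.28, 0, 0, 0, -7.93]
    - [0.28, 0, 0, 0, -7.93]
    - [0.28, 0, 0, 0, -7.93]
    - [0.28, 0, 0, 0, -7.93]
    - [0.28, 0, -1.5, -0.2, 0]
    - [0.28, 0, -3, -0.45, 0]
    - [0.28, 0, -3, -0.45, 0]
    - [0.28, 0, -3, -0.45, 0]
    - [0.28, 0, -3, -0.45, 0]
    - [0.28, 0, -3, -0.45, 0]
    - [0.28, 0, -3, -0.45, 0]
    - [0.28, 0, -3, -0.45, 0]

```text
time: 43.55
tool_pos: [0.5078, -0.0264, 0.1481]
ee_rot: [3.125, 1.568, -3.063]
wrist_force: [-0.4, 1.1, 0.1]
width: 0.0675
```

Call:
carry_out:
  targets:
    - [0.28, 0, -3, -0.45, 0]
    - [0.28, 0, -3, -0.45, 0]
    - [0.28, 0, -3, -0.45, 0]
    - [0.28, 0, -3, -0.45, 0]
    - [0.28, 0, -3, -0.45, 0]
    - [0.28, 0, -3, -0.45, 0]
    - [0.28, 0, -1.5, -0.4, 0]
    - [0.28, 0, 0, 0, 0]
    - [0.28, 0, 0, 0, 0]

```text
time: 44.45
tool_pos: [0.4972, -0.2209, 0.1489]
ee_rot: [2.104, 1.569, 2.202]
wrist_force: [0.4, -0.4, 0.1]
width: 0.0675
```

```bash
python3 go.py 0.4994 -0.262 0.0136 1.671
```

```text
tcp [ 0.4972 -0.2209  0.1489] jaw 1.6689 tilt [-0.001   0.0014 -1.    ] w 0.0675 F [ 0.4 -0.4  0.1] t 44.45 q6 -2.19
turn deg -0.12 shift cm [13.52 -4.13 -0.18] norm 4.1
```

Call:
carry_out:
  targets:
    - [0.28, 0, -2, -0.1, -0.1]
    - [0.28, 0, -2.1, -0.1, 0]
    - [0.28, 2.5, 0, 0, 0]
    - [0.28, 2.5, 0, 0, 0]
    - [0.28, 2.5, 0, 0, 0]
    - [0.28, 2.5, 0, 0, 0]
    - [0.28, 1.5, 0, 0, 0]
    - [0.28, 0.5, 0, 0, 0]
    - [0.28, 0, 0, 0, 0]
    - [0.28, 0, 0, 0, 0]

```text
time: 45.45
tool_pos: [0.5008, -0.2627, 0.0309]
ee_rot: [-0.686, 1.568, -0.584]
wrist_force: [0.9, -0.1, -0.4]
width: 0.0677
```

```bash
python3 go.py 0.4994 -0.262 0.0136 1.671
```

```text
tcp [ 0.5008 -0.2627  0.0309] jaw 1.6725 tilt [ 0.002  -0.0013 -1.    ] w 0.0677 F [ 0.9 -0.1 -0.4] t 45.45 q6 -2.26
turn deg 0.09 shift cm [ 1.73  0.09 -0.14] norm 0.2
```

Call:
carry_out:
  targets:
    - [0.28, 0.5, 0, 0, 0]
    - [0.28, 0.5, 0, 0, 0]
    - [0.28, 0.4, 0, 0, 0]
    - [0.28, 0.2, 0, 0, 0]
    - [0.28, 0, 0, 0, 0]
    - [0.28, 0, 0, 0, 0]

```text
time: 46.05
tool_pos: [0.4999, -0.2625, 0.0134]
ee_rot: [-2.912, 1.571, -2.811]
wrist_force: [0.2, 0.1, -0.0]
width: 0.0682
```

```bash
python3 go.py 0.4994 -0.262 0.0136 1.671
```

```text
tcp [ 0.4999 -0.2625  0.0134] jaw 1.672 tilt [-0. -0. -1.] w 0.0682 F [ 0.2  0.1 -0. ] t 46.05 q6 -2.26
turn deg 0.06 shift cm [-0.02  0.06 -0.04] norm 0.1
```

Close, lift, and go back.

Call:
carry_out:
  targets:
    - [1, 0, 0, 0, 0]
    - [1, 0, 0, 0, 0]
    - [1, 0, 0, 0, 0]
    - [1, 0, 0, 0, 0]
    - [1, 0, 0, 0, 0]
    - [1, 0, 0, 0, 0]
    - [1, -0.8, 0, 0, 0]
    - [1, -1.2, 0, 0, 0]
    - [1, -2.5, 0, 0, 0]
    - [1, -2.5, 0, 0, 0]
    - [1, -2.5, 0, 0, 0]
    - [1, -2.5, 0, 0, 0]
    - [1, -2, 0, 0, 0]
    - [1, -1, 0, 0, 0]
    - [1, 0, 0, 0, 0]
    - [1, 0, 0, 0, 0]

```text
time: 47.65
tool_pos: [0.4995, -0.2622, 0.1627]
ee_rot: [2.53, 1.57, 2.631]
wrist_force: [0.3, -0.4, -2.2]
width: 0.0456
```

```bash
python3 go.py 0.5204 0.2023 0.16 1.581
```

```text
tcp [ 0.4995 -0.2622  0.1627] jaw 1.6721 tilt [-1.e-03  6.e-04 -1.e+00] w 0.0456 F [ 0.3 -0.4 -2.2] t 47.65 q6 -2.26
turn deg 5.22 shift cm [ 0.3  46.43  2.56] norm 46.5
```

Call:
carry_out:
  targets:
    - [1, 0, 0, 0, 2.6]
    - [1, 0, 0, 0, 2.62]
    - [1, 0, 1.5, 0.1, 0]
    - [1, 0, 2.8, 0.15, 0]
    - [1, 0, 2.8, 0.15, 0]
    - [1, 0, 2.8, 0.15, 0]
    - [1, 0, 2.8, 0.15, 0]
    - [1, 0, 2.8, 0.15, 0]
    - [1, 0, 2.8, 0.15, 0]
    - [1, 0, 2.8, 0.15, 0]
    - [1, 0, 2.8, 0.15, 0]
    - [1, 0, 2.8, 0.15, 0]
    - [1, 0, 2.8, 0.15, 0]
    - [1, 0, 2.8, 0.15, 0]
    - [1, 0, 2.8, 0.15, 0]
    - [1, 0, 2.8, 0.15, 0]
    - [1, 0, 2.8, 0.15, 0]
    - [1, 0, 2.8, 0.15, 0]
    - [1, 0, 1.5, 0.2, 0]
    - [1, 0, 0, 0, 0]

```text
time: 49.65
tool_pos: [0.5199, 0.1896, 0.1624]
ee_rot: [-3.034, 1.569, -3.02]
wrist_force: [0.6, -0.3, -1.9]
width: 0.0459
```

Call:
carry_out:
  targets:
    - [1, 0, 0, 0, 0]
    - [1, 0, 0, 0, 0]

```text
time: 49.85
tool_pos: [0.5207, 0.1866, 0.1632]
ee_rot: [-2.07, 1.57, -2.06]
wrist_force: [-1.0, -0.1, -1.9]
width: 0.0459
```

```bash
python3 go.py 0.5204 0.2023 0.10 1.581
```

```text
tcp [0.5207 0.1866 0.1632] jaw 1.58 tilt [-5.e-04 -9.e-04 -1.e+00] w 0.0459 F [-1.  -0.1 -1.9] t 49.85 q6 -1.34
turn deg -0.06 shift cm [ 6.32  1.57 -0.01] norm 1.6
```

Call:
carry_out:
  targets:
    - [1, 0, 0.8, 0, 0]
    - [1, 0, 0.77, 0, 0]
    - [1, 2.5, 0, 0, 0]
    - [1, 2, 0, 0, 0]
    - [1, 1.5, 0, 0, 0]
    - [1, 0, 0, 0, 0]
    - [1, 0, 0, 0, 0]
    - [1, 0, 0, 0, 0]

```text
time: 50.65
tool_pos: [0.5215, 0.2037, 0.1049]
ee_rot: [0.239, 1.568, 0.249]
wrist_force: [0.1, 0.1, -2.0]
width: 0.046
```

```bash
python3 go.py 0.5204 0.2023 0.09 1.581; python3 -c "
from h import *
b=snap('side')
crop(b,260,190,380,280,6,'g12.png')"
```

```text
tcp [0.5215 0.2037 0.1049] jaw 1.581 tilt [ 2.5e-03  6.0e-04 -1.0e+00] w 0.046 F [ 0.1  0.1 -2. ] t 50.65 q6 -1.31
turn deg -0.0 shift cm [ 1.49 -0.14 -0.12] norm 0.2
```

View pics/g12.png

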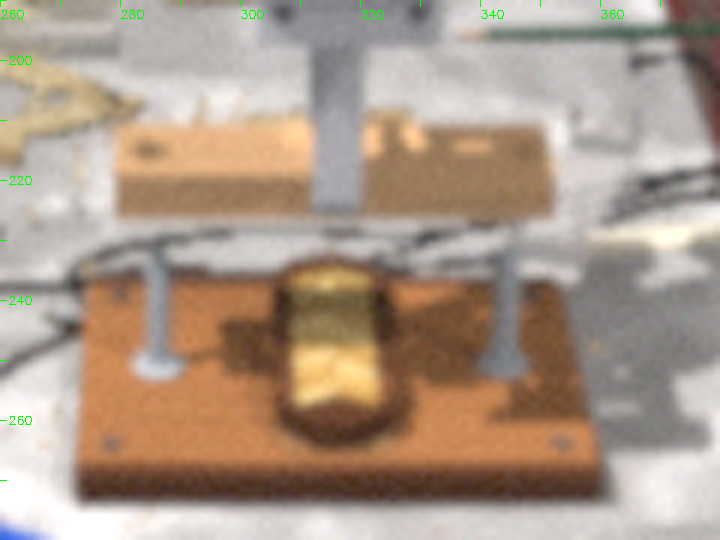

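Call:
carry_out:
  targets:
    - [1, 0.5, -0.05, -0.05, 0]
    - [1, 0.5, 0, 0, 0]
    - [1, 0, 0, 0, 0]
    - [1, 0, 0, 0, 0]
    - [1, 0, 0, 0, 0]

```text
time: 51.2
tool_pos: [0.5202, 0.2029, 0.0935]
ee_rot: [-0.438, 1.571, -0.428]
wrist_force: [-0.0, -0.5, -2.2]
width: 0.0452
```

```bash
python3 go.py 0.5204 0.2023 0.09 1.581
```

```text
tcp [0.5202 0.2029 0.0935] jaw 1.581 tilt [ 2.e-04 -1.e-04 -1.e+00] w 0.0452 F [-0.  -0.5 -2.2] t 51.2 q6 -1.31
turn deg -0.0 shift cm [ 0.35 -0.06  0.02] norm 0.1
```

Call:
carry_out:
  targets:
    - [1, 0.3, -0.05, 0, 0]
    - [1, 0.4, 0, 0, 0]
    - [1, 0.4, 0, 0, 0]
    - [1, 0.4, 0, 0, 0]
    - [1, 0.4, 0, 0, 0]
    - [1, 0.4, 0, 0, 0]
    - [1, 0.4, 0, 0, 0]
    - [1, 0, 0, 0, 0]
    - [1, 0, 0, 0, 0]

```text
time: 52.1
tool_pos: [0.5201, 0.2024, 0.0664]
ee_rot: [-2.456, 1.571, -2.446]
wrist_force: [-0.5, 0.1, -2.4]
width: 0.046
```

```bash
python3 go.py 0.5204 0.2023 0.0376 1.581
```

```text
tcp [0.5201 0.2024 0.0664] jaw 1.581 tilt [-1.e-04 -1.e-04 -1.e+00] w 0.046 F [-0.5  0.1 -2.4] t 52.1 q6 -1.31
turn deg -0.0 shift cm [ 2.88 -0.01  0.03] norm 0.0
```

Posts have entered the holes without contact force (block underside now ~63 mm, tips at 76 mm).

Call:
carry_out:
  targets:
    - [1, 0.5, 0, 0, 0]
    - [1, 0.5, 0, 0, 0]
    - [1, 0.5, 0, 0, 0]
    - [1, 0.5, 0, 0, 0]
    - [1, 0.4, 0, 0, 0]
    - [1, 0.3, 0, 0, 0]
    - [1, 0.1, 0, 0, 0]
    - [1, 0, 0, 0, 0]
    - [1, 0, 0, 0, 0]

```text
time: 53.0
tool_pos: [0.5203, 0.2025, 0.0387]
ee_rot: [0.077, 1.57, 0.088]
wrist_force: [-0.6, -0.1, -2.8]
width: 0.0455
```

Call:
carry_out:
  targets:
    - [1, 0.1, 0, 0, 0]
    - [1, 0.05, 0, 0, 0]
    - [1, 0, 0, 0, 0]

```text
time: 53.3
tool_pos: [0.5205, 0.2025, 0.0376]
ee_rot: [0.185, 1.57, 0.195]
wrist_force: [0.2, -0.3, 0.6]
width: 0.0456
```

Call:
carry_out:
  targets:
    - [0.3, 0, 0, 0, 0]
    - [0.3, 0, 0, 0, 0]
    - [0.3, 0, 0, 0, 0]
    - [0.3, 0, 0, 0, 0]
    - [0.3, -0.5, 0, 0, 0]
    - [0.3, -1.5, 0, 0, 0]
    - [0.3, -3, 0, 0, 0]
    - [0.3, -3, 0, 0, 0]
    - [0.3, -3, 0, 0, 0]
    - [0.3, 0, 0, 0, 0]
    - [0.3, 0, 0, 0, 0]

```text
time: 54.4
tool_pos: [0.5207, 0.2026, 0.1485]
ee_rot: [0.24, 1.568, 0.25]
wrist_force: [0.2, -1.2, -0.8]
width: 0.066
```

```bash
python3 go.py 0.4593 -0.3444 0.15 0.10; python3 -c "
from h import *
b=snap('side');t=snap('top')
crop(b,260,210,380,280,6,'g8.png');crop(t,190,205,290,305,6,'g9.png')
a=cv2.imread('pics/g8.png');c=cv2.resize(cv2.imread('pics/g9.png'),(420,420));cv2.imwrite('pics/g13.png',cv2.resize(np.hstack([a,c]),None,fx=.68,fy=.68))"
```

```text
tcp [0.5207 0.2026 0.1485] jaw 1.5811 tilt [ 2.9e-03  7.0e-04 -1.0e+00] w 0.066 F [ 0.2 -1.2 -0.8] t 54.4 q6 -1.31
turn deg 84.86 shift cm [ -0.   -11.58  53.82] norm 55.0
```

View pics/g13.png

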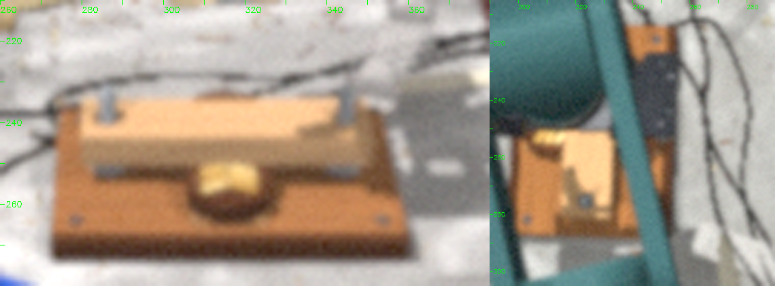

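The block lies flat over both posts (at 106 and 345), with the oval plaque under it. Now the weight.

Call:
carry_out:
  targets:
    - [0.3, 0, 0, 0, 8.5]
    - [0.3, 0, 0, 0, 8.5]
    - [0.3, 0, 0, 0, 8.5]
    - [0.3, 0, 0, 0, 8.5]
    - [0.3, 0, 0, 0, 8.5]
    - [0.3, 0, 0, 0, 8.5]
    - [0.3, 0, 0, 0, 8.5]
    - [0.3, 0, 0, 0, 8.5]
    - [0.3, 0, 0, 0, 8.5]
    - [0.3, 0, 0, 0, 8.36]
    - [0.3, 0, -0.4, 1.5, 0]
    - [0.3, 0, -0.65, 3, 0]
    - [0.3, 0, -0.65, 3, 0]
    - [0.3, 0, -0.65, 3, 0]
    - [0.3, 0, -0.65, 3, 0]
    - [0.3, 0, -0.65, 3, 0]
    - [0.3, 0, -0.65, 3, 0]
    - [0.3, 0, -0.65, 3, 0]
    - [0.3, 0, -0.65, 3, 0]
    - [0.3, 0, -0.65, 3, 0]

```text
time: 56.5
tool_pos: [0.4847, -0.0892, 0.1458]
ee_rot: [-1.717, 1.568, 3.099]
wrist_force: [0.3, -0.3, 0.4]
width: 0.0658
```

Call:
carry_out:
  targets:
    - [0.3, 0, -0.65, 3, 0]
    - [0.3, 0, -0.65, 3, 0]
    - [0.3, 0, -0.65, 3, 0]
    - [0.3, 0, -0.65, 3, 0]
    - [0.3, 0, -0.65, 3, 0]
    - [0.3, 0, -0.65, 3, 0]
    - [0.3, 0, -0.65, 3, 0]
    - [0.3, 0, -0.65, 3, 0]
    - [0.3, 0, 0, 0, 0]
    - [0.3, 0, 0, 0, 0]

```text
time: 57.5
tool_pos: [0.4572, -0.3315, 0.1457]
ee_rot: [-2.487, 1.568, 2.326]
wrist_force: [0.1, 0.7, -0.4]
width: 0.0654
```

```bash
python3 go.py 0.4593 -0.3444 0.0155 0.10
```

```text
tcp [ 0.4572 -0.3315  0.1457] jaw 0.1002 tilt [-0.002   0.0021 -1.    ] w 0.0654 F [ 0.1  0.7 -0.4] t 57.5 q6 -0.83
turn deg 0.01 shift cm [13.02  0.1   1.34] norm 1.3
```

Call:
carry_out:
  targets:
    - [0.3, 0, 0.1, 1.3, 0]
    - [0.3, 2.5, 0, 0, 0]
    - [0.3, 2.5, 0, 0, 0]
    - [0.3, 2.5, 0, 0, 0]
    - [0.3, 2.5, 0, 0, 0]
    - [0.3, 1.5, 0, 0, 0]
    - [0.3, 0.8, 0, 0, 0]
    - [0.3, 0.4, 0, 0, 0]
    - [0.3, 0, 0, 0, 0]
    - [0.3, 0, 0, 0, 0]
    - [0.3, 0, 0, 0, 0]

```text
time: 58.6
tool_pos: [0.4615, -0.3448, 0.0213]
ee_rot: [0.707, 1.568, -0.763]
wrist_force: [-1.6, -1.0, 0.1]
width: 0.0657
```

```bash
python3 go.py 0.4593 -0.3444 0.016 0.10
```

```text
tcp [ 0.4615 -0.3448  0.0213] jaw 0.1 tilt [ 0.0018 -0.0017 -1.    ] w 0.0657 F [-1.6 -1.   0.1] t 58.6 q6 -0.84
turn deg 0.0 shift cm [ 0.53 -0.22 -0.07] norm 0.2
```

Call:
carry_out:
  targets:
    - [0.3, 0.3, -0.15, 0, 0]
    - [0.3, 0.2, 0, 0, 0]
    - [0.3, 0, 0, 0, 0]
    - [1, 0, 0, 0, 0]
    - [1, 0, 0, 0, 0]
    - [1, 0, 0, 0, 0]
    - [1, 0, 0, 0, 0]
    - [1, 0, 0, 0, 0]
    - [1, 0, 0, 0, 0]
    - [1, 0, 0, 0, 0]
    - [1, -1, 0, 0, 0]
    - [1, -1.5, 0, 0, 0]
    - [1, -2.5, 0, 0, 0]
    - [1, -2.5, 0, 0, 0]
    - [1, -2.5, 0, 0, 0]
    - [1, -2.5, 0, 0, 0]
    - [1, -2, 0, 0, 0]
    - [1, 0, 0, 0, 0]
    - [1, 0, 0, 0, 0]

```text
time: 60.5
tool_pos: [0.4592, -0.3442, 0.16]
ee_rot: [0.37, 1.571, -1.101]
wrist_force: [0.2, 0.9, -6.5]
width: 0.0348
```

```bash
python3 go.py 0.5205 0.2025 0.16 0.0095
```

```text
tcp [ 0.4592 -0.3442  0.16  ] jaw 0.0999 tilt [ 1.e-04 -2.e-04 -1.e+00] w 0.0348 F [ 0.2  0.9 -6.5] t 60.5 q6 -0.84
turn deg 5.18 shift cm [-1.000e-02  6.650e+00 -5.461e+01] norm 55.0
```

Call:
carry_out:
  targets:
    - [1, 0, 0, 0, 5.18]
    - [1, 0, 0.2, -1.5, 0]
    - [1, 0, 0.35, -3, 0]
    - [1, 0, 0.35, -3, 0]
    - [1, 0, 0.35, -3, 0]
    - [1, 0, 0.35, -3, 0]
    - [1, 0, 0.35, -3, 0]
    - [1, 0, 0.35, -3, 0]
    - [1, 0, 0.35, -3, 0]
    - [1, 0, 0.35, -3, 0]
    - [1, 0, 0.35, -3, 0]
    - [1, 0, 0.35, -3, 0]
    - [1, 0, 0.35, -3, 0]
    - [1, 0, 0.35, -3, 0]
    - [1, 0, 0.35, -3, 0]
    - [1, 0, 0.35, -3, 0]
    - [1, 0, 0.35, -3, 0]
    - [1, 0, 0.35, -3, 0]
    - [1, 0, 0.35, -3, 0]
    - [1, 0, 0.2, -1.5, 0]

```text
time: 62.5
tool_pos: [0.516, 0.1991, 0.1583]
ee_rot: [-1.741, 1.567, 2.985]
wrist_force: [-0.4, -0.0, -6.5]
width: 0.0349
```

Call:
carry_out:
  targets:
    - [1, 0, 0, 0, 0]
    - [1, 0, 0, 0, 0]
    - [1, 0, 0, 0, 0]

```text
time: 62.8
tool_pos: [0.5174, 0.1951, 0.1595]
ee_rot: [-0.71, 1.569, -2.272]
wrist_force: [0.3, -0.3, -6.7]
width: 0.035
```

```bash
python3 go.py 0.5205 0.2025 0.066 0.0095
```

```text
tcp [0.5174 0.1951 0.1595] jaw 0.0087 tilt [-0.001  -0.0011 -1.    ] w 0.035 F [ 0.3 -0.3 -6.7] t 62.8 q6 0.25
turn deg -0.05 shift cm [ 9.35  0.33 -0.75] norm 0.8
```

Call:
carry_out:
  targets:
    - [1, 0, 0.3, -0.75, 0]
    - [1, 2.5, 0, 0, 0]
    - [1, 2.5, 0, 0, 0]
    - [1, 2, 0, 0, 0]
    - [1, 1.2, 0, 0, 0]
    - [1, 0.6, 0, 0, 0]
    - [1, 0.2, 0, 0, 0]
    - [1, 0, 0, 0, 0]
    - [1, 0, 0, 0, 0]

```text
time: 63.7
tool_pos: [0.5216, 0.204, 0.0713]
ee_rot: [1.813, 1.568, 0.252]
wrist_force: [-1.1, 0.0, -5.9]
width: 0.035
```

```bash
python3 go.py 0.5205 0.2025 0.06 0.0095
```

```text
tcp [0.5216 0.204  0.0713] jaw 0.0094 tilt [ 2.5e-03  6.0e-04 -1.0e+00] w 0.035 F [-1.1  0.  -5.9] t 63.7 q6 0.26
turn deg -0.01 shift cm [ 1.13 -0.11  0.15] norm 0.2
```

Call:
carry_out:
  targets:
    - [1, 0.3, 0, 0.1, 0]
    - [1, 0.3, 0, 0, 0]
    - [1, 0.2, 0, 0, 0]
    - [1, 0.1, 0, 0, 0]
    - [1, 0, 0, 0, 0]
    - [1, 0, 0, 0, 0]

```text
time: 64.3
tool_pos: [0.5207, 0.2028, 0.0609]
ee_rot: [0.18, 1.571, -1.382]
wrist_force: [0.0, -0.5, -5.4]
width: 0.0345
```

Call:
carry_out:
  targets:
    - [1, 0.1, 0, 0, 0]
    - [1, 0, 0, 0, 0]
    - [1, 0, 0, 0, 0]

```text
time: 64.6
tool_pos: [0.5206, 0.2027, 0.0599]
ee_rot: [-0.483, 1.571, -2.044]
wrist_force: [0.4, -0.2, -4.9]
width: 0.0347
```

Call:
carry_out:
  targets:
    - [1, 0.1, 0, 0, 0]
    - [1, 0, 0, 0, 0]
    - [1, 0, 0, 0, 0]

```text
time: 64.9
tool_pos: [0.5208, 0.2028, 0.0591]
ee_rot: [1.642, 1.57, 0.08]
wrist_force: [0.2, 0.2, -5.0]
width: 0.0348
```

Call:
carry_out:
  targets:
    - [1, 0.1, 0, 0, 0]
    - [1, 0, 0, 0, 0]
    - [1, 0, 0, 0, 0]

```text
time: 65.2
tool_pos: [0.5208, 0.2028, 0.059]
ee_rot: [1.618, 1.57, 0.057]
wrist_force: [-2.7, -0.8, 1.9]
width: 0.0347
```

Contact made. Release, rise and retreat toward the robot for a clear view.

Call:
carry_out:
  targets:
    - [0.33, 0, 0, 0, 0]
    - [0.33, 0, 0, 0, 0]
    - [0.33, 0, 0, 0, 0]
    - [0.33, 0, 0, 0, 0]
    - [0.33, -0.5, 0, 0, 0]
    - [0.33, -2, 0, 0, 0]
    - [0.33, -3, 0, 0, 0]
    - [0.33, -3, 0, 0, 0]
    - [0.33, -3, 0, 0, 0]
    - [0.33, 0, 0, 2.5, 0]
    - [0.33, 0, 0, 3, 0]
    - [0.33, 0, 0, 3, 0]
    - [0.33, 0, 0, 3, 0]
    - [0.33, 0, 0, 3, 0]
    - [0.33, 0, 0, 3, 0]
    - [0.33, 0, 0, 3, 0]
    - [0.33, 0, 0, 2, 0]
    - [0.33, 0, 0, 0, 0]
    - [0.33, 0, 0, 0, 0]
    - [0.33, 0, 0, 0, 0]

```text
time: 67.2
tool_pos: [0.5229, -0.0214, 0.1731]
ee_rot: [2.573, 1.57, 1.013]
wrist_force: [-0.2, 0.2, 0.6]
width: 0.0629
```

```bash
python3 -c "
from h import *
b=snap('side');t=snap('top')
crop(b,250,200,390,290,5,'g8.png');crop(t,105,150,295,300,5,'g9.png')
a=cv2.resize(cv2.imread('pics/g8.png'),(420,270));c=cv2.resize(cv2.imread('pics/g9.png'),(760,600))
cv2.imwrite('pics/g14.png',c); d=np.zeros((600,760,3),np.uint8)
x=cv2.resize(c,(380,300),interpolation=cv2.INTER_AREA); cv2.imwrite('pics/g15.png',np.hstack([cv2.resize(a,(420,300)),x]))"
```

```text
(no output)
```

View pics/g15.png

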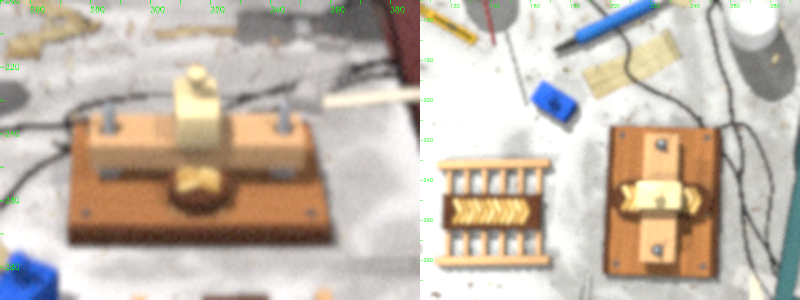

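Everything is in place: the weight stands mid-block, the block is over both posts, the rectangular plaque is in the middle of the rack, and the jar is where it was. Handing in.

```bash
python3 -c "
from bench import robot
print(robot.close_job())"
```

```text
the job is handed in; nothing more can be done
None
```

I finished the job and handed it in about 67 s into the 144 s allowed. I set the weight and then the pressing block aside on the rubber-faced board. The rectangular plaque went into the middle of the rack and the oval-ended plaque onto the cork pad. Then I put the block back down over its posts and stood the weight in the middle of it.

**Final pictures:**
- The rectangular plaque lies flat and centred between the rails.
- The block sits flat over both posts on the oval-ended plaque. Before the block went back on, that plaque looked centred between the posts to within about 1–2 mm.
- The weight stands upright mid-block.
- The jar looks unmoved, judged by eye only.
- The gripper is clear of everything. Forces stayed at a few newtons in the readings at the end of each move.

**Disagreements:**
- The description says the weight's 60 mm side runs along the block, but at the start the pictures showed it running across. I put it back that way, and its direction isn't judged.
- My separate position estimates for the press differed by 2–3 mm. I averaged them, and the block went down over the posts with no sideways force.

No check failed, and handing in returned no verdict.

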